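# Weigh the casting basket and dial its reading on the tumbler's thumbwheel

## Robot

A 7-joint arm with a two-finger parallel gripper is mounted at the origin on the work surface. World frame = base frame: x ahead of the robot, y to its left, z up, the work surface at z = 0. Lengths are in m, angles in rad, forces in N, time in s.
With the tool pointing down it reaches from about 0.425 to 0.925 m from the base axis. Payload 6.8 kg.
Tool frame: the origin (TCP) lies midway between the tips of the shut fingers; the grasp point (between the pads) lies 19 mm behind it; z points along the fingers, y is the direction in which the jaws open and shut (so a half turn about z gives the same grasp; the last joint's range is limited). The gripper opens to 85 mm and grips with 20 to 120 N. Pads are 22 mm wide; open, the fingers measure 114 mm over their backs; the gripper's body (76 mm by 85 mm) begins 54 mm behind the grasp point. The pads swing forward as they close: fully open they stand 13 mm farther back than shut.
Start: joints at [1.132, 0.477, 0.022, 1.555, -0.011, 1.109, -0.083], TCP at [0.219, -0.638, 0.231] pointing down, gripper open.
Joint ranges: [-2.96, 2.96], [-0.34, 2.1], [-1.41, 1.46], [0.24, 2.44], [-1.37, 4.51], [0.17, 1.92], [-2.96, 2.96]. Speed limits (rad/s): [2.39, 2.39, 3.14, 3.14, 3.14, 3.14, 3.14].

## Interface

Orientations are given as a unit quaternion [w, x, y, z].
In Python, from station import * gives the robot as it stands. The module is installed in compiled form; this text tells all that it offers.
- The arm moves only by the tool jog_arm, never from a script. Its arguments are lists of equal length, an entry for each row: "dp": the shift along the tool's x, y, z in units of 25 mm (1.0 is 25 mm), a list of three; "angular": the turn, a rotation vector about the tool's x, y, z in units of 5 degrees (1.0 is 5 degrees), a list of three; "claw": the finger opening in mm, from 0 to 85.4. A call has exactly 5 rows; each row is the pose to reach, as a shift and turn from the pose commanded when the call began, along the tool's axes at that moment; what a row does not reach only later rows make up. A row lasts 1/10 s, in which the tool goes at most 50 mm and 8.59 degrees, less where a joint would pass 70% of its speed; a pose out of reach is approached as far as the arm can. A call with a gripper value outside its range is refused whole. The fingers move at their own pace and stop on an object; "grip_force" is the grip in N (left out, the last holds). Time passes only in rows, so rows that repeat a pose let the fingers close, or fill a call up. It gives the time, the measured TCP pose, the force and the opening at its end, in the units of the state.
- get_obs(): the state, without advancing time (a new reading comes with each control period).
- read_camera(name): name is "scene" or "top"; returns a dict with "pixels" (384x512x3 uint8, blue, green, red), "camera_matrix" (3x3 intrinsics, pixels), "rvec" (rotation vector, rad) and "tvec" (3), from world to camera coordinates, as OpenCV has them. Camera axes: x right, y down, z forward; pixel columns grow to the right and rows downward; lengths in m; the calibration is good to about 2 mm. A picture is of the moment at which its call begins. There is no depth.
- hand_in(): hands the job in, once; it reports no verdict.
The state is a dict: "t": time; "q": joint angles; "joint_vel": joint speeds; "joint_torque": joint torques, N m; "eef_pos": TCP position; "tool_rot": TCP orientation; "contact_force": force on the tool from outside, world axes, zero at the start; "torque": the same for the moment, N m; "gripper_width": opening from 0.0 (shut) to 1.0 (fully open).
Only numpy, scipy, OpenCV 4.12 (cv2) and the standard library are available. Lean on these libraries where they do the work, as an engineer would, in place of code of your own. Each camera call takes 0.05 s, during which the arm holds its last target.

## Task

Hang the basket of castings on the hook of the spring scale, lowering it gently until the scale carries it, let go and let the pointer settle. Then, leaving the basket hanging there, roll the tumbler's thumbwheel with a fingertip until the number on top is the one the scale shows, rounded to the nearest whole division. Leave the other things on the bench where they are.

Things in the scene. Friction and masses are not known exactly. Their poses are not given: they have to be found in the camera images.
- basket: Steel basket of castings, 85 (x) by 90 (y) by 45 mm high, 0.26 to 0.54 kg. Origin: centre of its underside, z up. A bail of 8 mm round bar stands over it in its y-z plane: legs at y = +-43 mm up to height 85 mm, then sloping in to a peak on the axis, bar centre line 130 mm high. Clear opening below the peak down to the rim.
- basket_grip (a point): Centre of the black plastic grip tab on top of the bail's peak, 153 mm above the basket's underside; tab 14 mm (x) by 24 mm (y) by 42 mm high (132 to 174 mm). Axes as the basket's. Pinched across y, the fingers stay clear of the hook.
- scale: Spring scale stand, fixed. Origin on the bench, z up; hook points to its own -x. Base plate 130 mm square, 14 mm high (x -45 to +85 mm); column x 0 to 24 mm, 30 mm wide, 334 mm high. White board on the column's +x side with black marks 0 (top, long) to 7, 12.26 mm apart, 5 long again; the pointer moves down with the hook.
- hook_seat (a point): Where the bail bar rests: top of the hook's 8 mm round bar at the bottom of its open bend, 69 mm before the column, 242 mm above the bench when empty; moves with the hook. The upturned tip is 21 mm farther out, its top 22 mm above the seat; towards the column the bar climbs 12 mm. Nothing stands above the hook there.
- hook (a joint): How far the scale is pulled down, m: 0 empty, 0.01226 per division (80 N/m, 100 g a division), stop at 0.11. Damped, settles in about a second. Gentle means that the hook stays slower than 0.15 m/s; a weight let go suddenly drops faster.
- tumbler: Grey bench tumbler, fixed. Origin on the bench under the middle of its thumbwheel, z up. Casing x +-75, y -140 to -22, 170 mm high; its head above, x +-75, y -140 to +14, height 170 to 260 mm (bowl on top to 312), overhangs the wheel, which is reached from the +y side with the tool leaning 35 to 48 degrees to +y. Console under the wheel: x +-75, y -24 to +26, 40 mm high.
- axle (a point): Centre of the thumbwheel, 62 mm above the bench (axes as the tumbler's; axle along y). White drum, radius 40 mm, 36 mm wide (y +-18), with eight straight finger ribs 6 mm thick, 45 degrees apart, rising to radius 52 mm. The fields between ribs bear 0 to 7 black pips on the rim and again on the outer (+y) face.
- wheel (a joint): Thumbwheel angle, rad: number on top = angle / 0.7854 (0 to 7, stops beyond both ends). Grows as the wheel's top is pushed to the tumbler's +x. A click detent holds each number with its field on top, ribs 22.5 degrees either side of the top; pushed past half a step it pulls itself to the next. Takes about 3 to 5 N at a rib. Starts at 0.
- brick: Soldering brick, 120 by 90 by 35 mm; bystander. Origin centre of underside.
- jar: Closed jar, 60 mm across, 85 mm high; bystander. Origin centre of underside.
- steel_block: Steel bench block, 75 by 75 by 22 mm; bystander. Origin centre of underside.
Things that resemble listed ones, but are neither listed nor needed, are in the scene too. Several things have the shape of the basket; the one meant has the colours described above.

How it is judged:
On the way, in this order (a step that is already met when the one before it is completed fails the run):
1. the basket hangs on the scale hook, let go, and the pointer has settled (contact force between basket and hook above 1.5 N and height (world z) of basket above 0.01 m and z of hook_seat in the frame of basket above 0.1 m and angle between basket's own z axis and vertical below 0.35 rad and contact force between the fingers and basket below 0.05 N and velocity of joint hook between -0.01 and 0.01 m/s), for 0.3 s.
2. with the basket hanging, the thumbwheel shows the scale's reading (all of step 1 and ((value of joint wheel between 1.3708 and 1.7708 rad and value of joint hook between 0.01533 and 0.03372 m) or (value of joint wheel between 2.15619 and 2.55619 rad and value of joint hook between 0.02758 and 0.04598 m) or (value of joint wheel between 2.94159 and 3.34159 rad and value of joint hook between 0.03984 and 0.05824 m) or (value of joint wheel between 3.72699 and 4.12699 rad and value of joint hook between 0.0521 and 0.0705 m) or (value of joint wheel between 4.51239 and 4.91239 rad and value of joint hook between 0.06437 and 0.08275 m) or (value of joint wheel between 5.29779 and 5.69779 rad and value of joint hook between 0.07662 and 0.09502 m)) and velocity of joint wheel between -0.1 and 0.1 rad/s), for 0.2 s.
At the end, for the whole second after the job is handed in: The basket hangs from the hook only, upright within 20 degrees, clear of the bench and let go; scale and wheel are at rest; the wheel clicked in (within 0.2 rad) at a number within 0.75 division of what the scale shows. The bystanders stand within 30 mm of where they were (all of step 2 and distance of each of brick, jar, steel_block from where it was at the start of the episode below 0.03 m); the robot touches nothing.
It fails at once if the wheel was pushed with something other than the fingers (contact force between the arm and wheel above 2 N).
It fails at once if the scale was let drop or jerked (hook faster than 0.15 m/s) (velocity of joint hook above 0.15 m/s or velocity of joint hook below -0.25 m/s).
It fails at once if the brick was moved by more than 30 mm (distance of brick from where it was at the start of the episode above 0.03 m).
It fails at once if the jar was moved by more than 30 mm (distance of jar from where it was at the start of the episode above 0.03 m).
It fails at once if the steel_block was moved by more than 30 mm (distance of steel_block from where it was at the start of the episode above 0.03 m).
It also fails if it takes over 72 s, if anything falls off the work surface, if the arm or the gripper's body presses on something with over 40 N, if the wrist force passes 120 N, or if a joint passes its speed limit or range.

## Working session

There is one attempt and no reset: what is moved stays moved. The work goes in short steps, Python scripts to look and compute and a tool call to move; the robot and the scene stay as the last step left them, time stands still between calls to the robot, and variables do not carry over. Pictures are saved under pics/ and viewed, and the job is handed in when it is done.

Besides the shell and the picture viewer there is one more tool, called as name(argument=value, ...) on one line, values as JSON. jog_arm: Moves the arm, as the interface text tells. Its arguments: {"type":"object","properties":{"dp":{"type":"array","items":{"type":"array","items":{"type":"number"}}},"angular":{"type":"array","items":{"type":"array","items":{"type":"number"}}},"claw":{"type":"array","items":{"type":"number"}},"grip_force":{"type":"number"}},"required":["dp","angular","claw"]}

```bash
mkdir -p pics; cat > h.py <<'E'
import numpy as np, cv2
from station import *
def snap(n,f):
    d=read_camera(n); cv2.imwrite('pics/'+f+'.png',d['pixels']); np.savez('pics/'+f+'.npz',**{k:np.array(d[k]) for k in ('camera_matrix','rvec','tvec','pixels')}); return d
def load(f): return dict(np.load('pics/'+f+'.npz'))
def proj(d,P):
    return cv2.projectPoints(np.array(P,float).reshape(-1,3),np.array(d['rvec'],float),np.array(d['tvec'],float),np.array(d['camera_matrix'],float),None)[0].reshape(-1,2)
def ray(d,uv):
    R=cv2.Rodrigues(np.array(d['rvec'],float))[0];t=np.array(d['tvec'],float).ravel();K=np.array(d['camera_matrix'],float)
    return -R.T@t, R.T@np.linalg.inv(K)@np.array([uv[0],uv[1],1.])
def atz(d,uv,z):
    c,v=ray(d,uv); return c+v*(z-c[2])/v[2]
def tri(d1,u1,d2,u2):
    c1,v1=ray(d1,u1);c2,v2=ray(d2,u2)
    s=np.linalg.lstsq(np.stack([v1,-v2],1),c2-c1,rcond=None)[0]
    a=c1+v1*s[0];b=c2+v2*s[1];return (a+b)/2,np.linalg.norm(a-b)
def crop(f,x0,y0,x1,y1,s,out):
    im=cv2.imread('pics/'+f+'.png')[y0:y1,x0:x1]; cv2.imwrite('pics/'+out+'.png',cv2.resize(im,None,fx=s,fy=s,interpolation=cv2.INTER_CUBIC))
E
python3 - <<'E'
from h import *
a=snap('scene','s0');b=snap('top','t0')
for d in(a,b): print(d['camera_matrix'],ray(d,(256,192)))
print(get_obs())
E
```

```text
[[470.68740074   0.         264.62775424]
 [  0.         470.68740074 185.13207758]
 [  0.           0.           1.        ]] (array([ 1.21021995, -0.2821394 ,  1.03214614]), array([-0.56575558,  0.36945308, -0.7375459 ]))
[[494.95468179   0.         263.50726548]
 [  0.         494.95468179 194.09470865]
 [  0.           0.           1.        ]] (array([0.37159303, 0.16129983, 1.71459443]), array([ 0.0982788,  0.0304529, -0.9948175]))
{'t': 0.1, 'q': array([ 1.13189088,  0.47769931,  0.02237066,  1.55634927, -0.01145344,
        1.1093052 , -0.08309726]), 'joint_vel': array([-0.00071447, -0.00116438, -0.00077505, -0.0020204 ,  0.00102362,
       -0.00022323,  0.00170739]), 'joint_torque': array([ 4.21103759e-03, -5.97763002e+01,  1.61375050e+00, -2.81957781e+01,
        1.28966695e-02,  5.01554881e-03,  2.81930511e-06]), 'eef_pos': array([ 0.21903068, -0.63791256,  0.23043705]), 'tool_rot': array([-7.86648148e-04,  9.86350260e-01,  1.64658731e-01, -2.18722795e-04]), 'contact_force': array([ 0.30857805,  0.32370955, -0.14114656]), 'torque': array([0.01523208, 0.03651579, 0.0456674 ]), 'gripper_width': 1.0023464187304827}
```

View pics/s0.png

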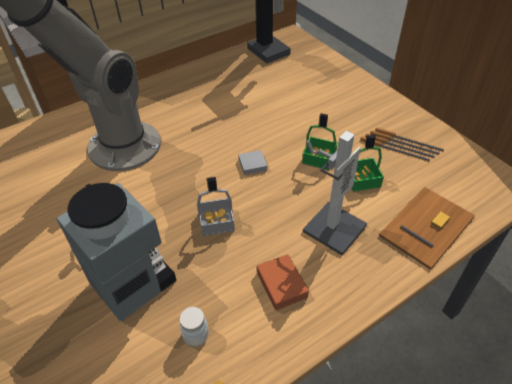

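View pics/t0.png

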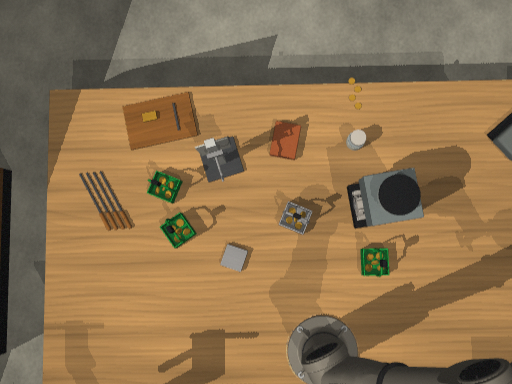

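```bash
python3 - <<'E'
from h import *
crop('s0',180,160,270,250,7,'c1');crop('t0',260,180,340,250,8,'c2')
crop('s0',290,110,390,260,5,'c3');crop('t0',180,120,260,190,8,'c4')
crop('s0',50,180,190,320,5,'c5');crop('t0',335,160,435,235,7,'c6')
E
```

```text
(no output)
```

View pics/c1.png

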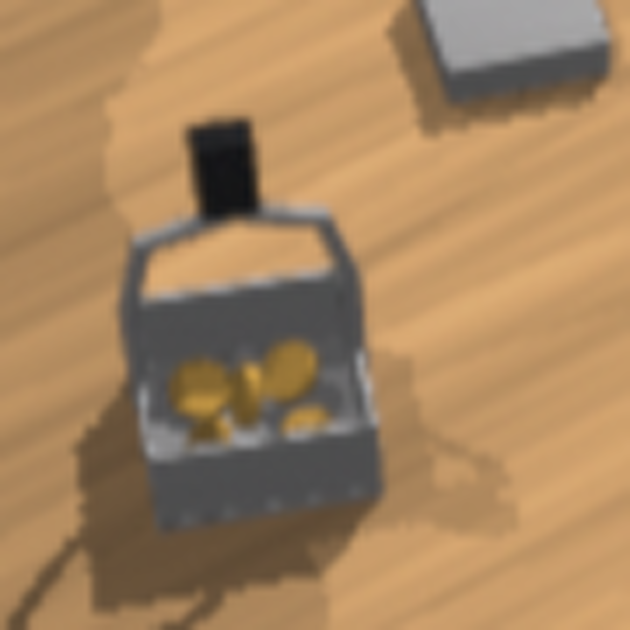

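View pics/c2.png

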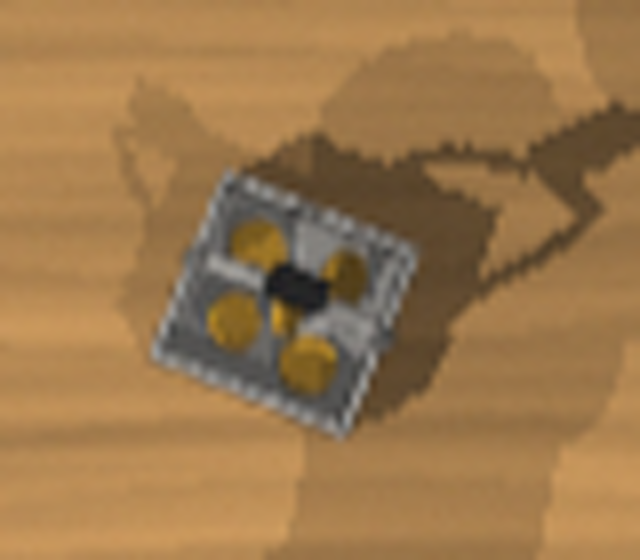

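View pics/c3.png

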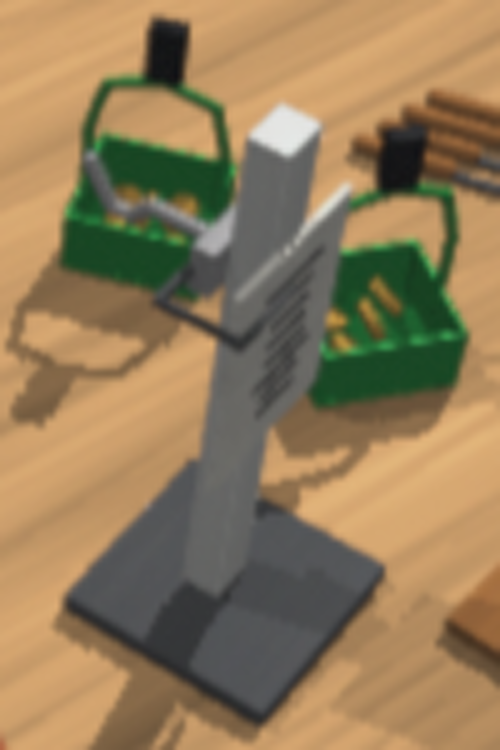

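View pics/c4.png

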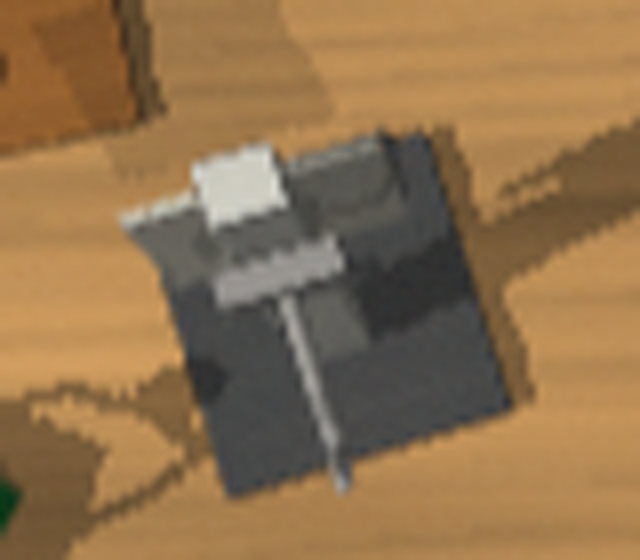

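View pics/c5.png

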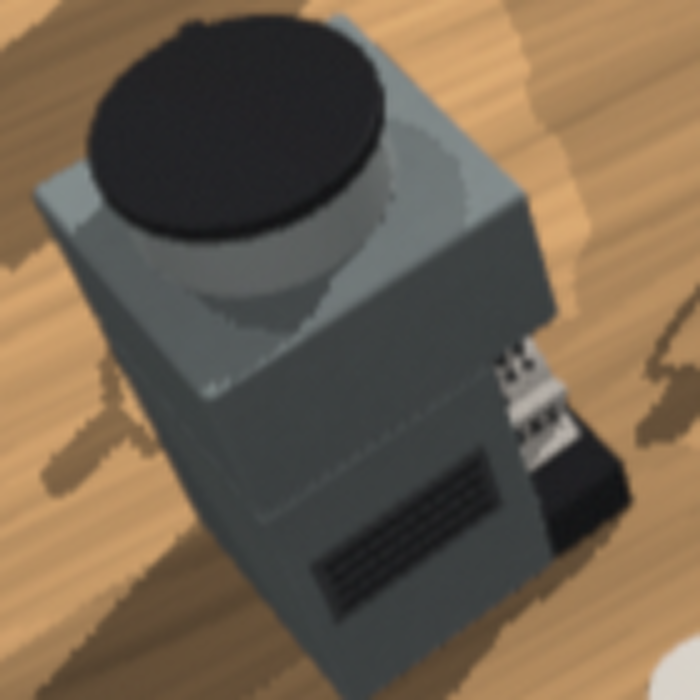

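View pics/c6.png

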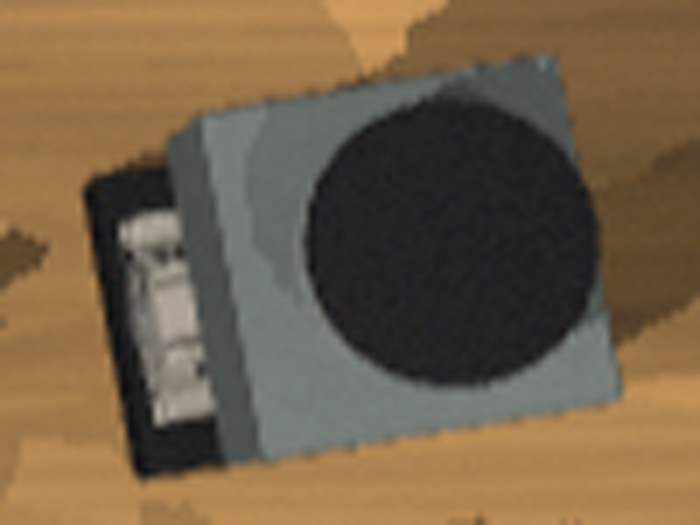

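```bash
cat > fit.py <<'E'
from h import *
from scipy.optimize import least_squares
def R(a): return np.array([[np.cos(a),-np.sin(a),0],[np.sin(a),np.cos(a),0],[0,0,1]])
def T(p,P): return (R(p[2])@np.array(P,float).reshape(-1,3).T).T+[p[0],p[1],0]
def fit(obs,p0):
    f=lambda p: np.concatenate([(proj(d,T(p,[o[0] for o in l]))-np.array([o[1] for o in l])).ravel() for d,l in obs])
    r=least_squares(f,p0,loss='soft_l1'); print(np.round(r.x,4),'res px',np.round(r.fun.reshape(-1,2),1).tolist()); return r.x
E
cat > fit0.py <<'E'
from fit import *
s=load('s0');t=load('t0')
def P(l,x0,y0,k): return [(a,((b[0]+.5)/k-.5+x0,(b[1]+.5)/k-.5+y0)) for a,b in l]
print('basket')
tb=P([((.0425,.045,.045),(228,172)),((.0425,-.045,.045),(415,245)),((-.0425,-.045,.045),(345,435)),((-.0425,.045,.045),(155,357)),((0,0,.174),(298,288))],260,180,8)
sb=P([((-.0425,.045,0),(0,0))],0,0,1)[:0]
p0=list(atz(t,(297,216),.045)[:2])+[-.3]
b=fit([(t,tb)],p0)
names=[(x,y,z) for x in(.0425,-.0425) for y in (.045,-.045) for z in(0,.045)]+[(0,0,.174),(0,0,.132)]
print([(n,np.round((q-[180,160])*7).tolist()) for n,q in zip(names,proj(s,T(b,names)))])
print('scale')
ts=P([((.085,-.065,.014),(425,130)),((-.045,-.065,.014),(515,405)),((-.045,.065,.014),(230,495)),((.024,.015,.334),(190,165)),((.024,-.015,.334),(270,145)),((0,-.015,.334),(288,205)),((0,.015,.334),(210,228)),((-.09,0,.264),(343,485))],180,120,8)
ss=P([((.085,-.065,.014),(262,712)),((.085,.065,.014),(384,572)),((-.045,-.065,.014),(68,602)),((-.09,0,.264),(90,152))],290,110,5)
p0=list(atz(t,(212,145),.014)[:2])+[.3]
c=fit([(t,ts),(s,ss)],p0)
print('tumbler')
tt=P([((.075,.014,.26),(203,116)),((-.075,.014,.26),(262,460)),((.075,-.14,.26),(553,57)),((-.075,-.14,.26),(621,402)),((.075,.026,.04),(84,185)),((-.075,.026,.04),(140,478))],335,160,7)
st=P([((.075,.014,.26),(524,194)),((.075,-.14,.26),(208,395)),((-.075,-.14,.26),(38,188)),((.075,.014,.17),(556,312)),((.075,.026,.04),(632,500)),((.075,.026,0),(555,555))],50,180,5)[:5]
p0=list(atz(t,(355,205),.04)[:2])+[.2]
w=fit([(t,tt),(s,st)],p0)
np.save('poses.npy',[b,c,w])
E
python3 fit0.py
```

```text
basket
[ 0.4482  0.0818 -0.3933] res px [[-0.8, -0.3], [0.7, 0.3], [0.4, 0.1], [-0.8, 0.0], [0.3, -0.1]]
[((0.0425, 0.045, 0), [387.0, 493.0]), ((0.0425, 0.045, 0.045), [382.0, 421.0]), ((0.0425, -0.045, 0), [161.0, 533.0]), ((0.0425, -0.045, 0.045), [149.0, 462.0]), ((-0.0425, 0.045, 0), [352.0, 334.0]), ((-0.0425, 0.045, 0.045), [345.0, 261.0]), ((-0.0425, -0.045, 0), [134.0, 370.0]), ((-0.0425, -0.045, 0.045), [122.0, 298.0]), ((0, 0, 0.174), [221.0, 129.0]), ((0, 0, 0.132), [231.0, 208.0])]
scale
[0.6392 0.3292 0.2842] res px [[0.3, -0.2], [-0.0, 0.6], [-0.2, 0.5], [0.1, 0.2], [0.2, -0.4], [0.4, 0.0], [0.0, 0.3], [0.1, -0.3], [0.6, 1.2], [1.5, -1.3], [-1.1, -1.3], [0.4, 0.5]]
tumbler
[ 0.4853 -0.134   0.1415] res px [[-1.0, -0.4], [-0.4, 0.7], [0.5, -0.3], [0.4, 0.6], [0.7, -1.3], [0.5, 0.6], [2.0, -0.5], [-0.4, 0.9], [-1.5, -0.6], [2.5, 1.2], [-0.2, -7.7]]
```

The basket-shaped things are the steel-grey one with a black tab at scene (215,215) / top (297,216), and green ones at scene (320,150) and (367,172) and top (375,261). The enlarged crop confirms the grey one is the steel basket. The pose fits agree to about 1 px.

```bash
sed -i 's/((.075,.026,.04),(632,500))/((.075,.026,.04),(630,465))/' fit0.py; python3 fit0.py | tail -1
cat > plan.py <<'E'
from h import *
import sys
from scipy.spatial.transform import Rotation as Ro
b,c,w=np.load('poses.npy')
def rot(psi,al=0): return Ro.from_euler('z',psi,degrees=True)*Ro.from_euler('x',180,degrees=True)*Ro.from_euler('x',al,degrees=True)
def plan(p,psi,al=0):
    o=get_obs(); q=o['tool_rot']; R0=Ro.from_quat([q[1],q[2],q[3],q[0]])
    d=R0.inv().apply(np.array(p)-o['eef_pos'])/.025; a=(R0.inv()*rot(psi,al)).as_rotvec(degrees=True)/5
    print('dp',np.round(d,2).tolist(),'ang',np.round(a,2).tolist(),'rows',round(max(np.linalg.norm(d)/2,np.linalg.norm(a)*5/8.59),1))
def tum(P): # tumbler local->world
    cc,s=np.cos(w[2]),np.sin(w[2]); return np.array([w[0]+cc*P[0]-s*P[1],w[1]+s*P[0]+cc*P[1],P[2]])
def st():
    o=get_obs(); print('t',round(o['t'],2),'p',np.round(o['eef_pos'],4),'q',np.round(o['q'],2),'F',np.round(o['contact_force'],2),'g',round(o['gripper_width'],3))
    q=o['tool_rot'];R0=Ro.from_quat([q[1],q[2],q[3],q[0]]); print('x',np.round(R0.as_matrix()[:,0],3),'z',np.round(R0.as_matrix()[:,2],3))
E
python3 - <<'E'
from plan import *
plan([.40,-.48,.40],0)
E
```

```text
[ 0.485  -0.1341  0.1429] res px [[-1.0, -0.3], [-0.3, 0.8], [0.5, -0.3], [0.5, 0.6], [0.7, -1.2], [0.5, 0.7], [1.9, -0.6], [-0.4, 0.9], [-1.6, -0.6], [2.4, 1.1], [0.1, -0.8]]
dp [8.9, -3.63, -6.78] ang [-0.02, 0.01, 3.79] rows 5.9
```

jog_arm(dp=[[1.5, -0.6, -1.15], [3.0, -1.2, -2.3], [4.5, -1.8, -3.4], [6.0, -2.4, -4.6], [7.5, -3.0, -5.7]], angular=[[0, 0, 0.8], [0, 0, 1.6], [0, 0, 2.4], [0, 0, 3.2], [0, 0, 3.8]], claw=[85, 85, 85, 85, 85])

```text
t: 0.6
eef_pos: [0.3731, -0.5052, 0.3748]
tool_rot: [-0.0, 1.0, -0.002, -0.0]
contact_force: [0.3, -0.7, 0.5]
gripper_width: 0.994
```

```bash
python3 - <<'E'
from plan import *
st();plan([.46,-.2,.42],-11)
E
```

```text
t 0.6 p [ 0.3731 -0.5052  0.3748] q [ 0.81  0.31  0.03  1.48 -0.01  1.35 -0.73] F [ 0.27 -0.72  0.45] g 0.994
x [ 1.    -0.004 -0.   ] z [-0.  0. -1.]
dp [3.43, -12.22, -1.81] ang [-0.0, 0.0, 2.16] rows 6.4
```

jog_arm(dp=[[0.54, -1.9, -0.3], [1.08, -3.8, -0.6], [1.6, -5.7, -0.85], [2.15, -7.65, -1.15], [2.7, -9.55, -1.4]], angular=[[0, 0, 0.45], [0, 0, 0.9], [0, 0, 1.35], [0, 0, 1.75], [0, 0, 2.2]], claw=[85, 85, 85, 85, 85])

```text
t: 1.1
eef_pos: [0.4396, -0.2668, 0.4088]
tool_rot: [0.0, 0.995, -0.097, -0.0]
contact_force: [1.5, -0.9, 0.3]
gripper_width: 0.997
```

```bash
python3 - <<'E'
from plan import *
st();plan([b[0],b[1],.34],-22.5);plan([b[0],b[1],.3],-22.5)
E
```

```text
t 1.1 p [ 0.4396 -0.2668  0.4088] q [ 0.52  0.09 -0.11  1.67  0.01  1.38 -1.35] F [ 1.47 -0.93  0.31] g 0.997
x [ 0.981 -0.193 -0.   ] z [-0. -0. -1.]
dp [-2.36, -13.75, 2.75] ang [0.0, 0.0, 2.27] rows 7.1
dp [-2.36, -13.75, 4.35] ang [0.0, 0.0, 2.27] rows 7.3
```

jog_arm(dp=[[-0.33, -1.95, 0], [-0.66, -3.9, 0], [-1.0, -5.85, 0], [-1.3, -7.8, 0], [-1.65, -9.7, 0.3]], angular=[[0, 0, 0.45], [0, 0, 0.9], [0, 0, 1.4], [0, 0, 1.85], [0, 0, 2.27]], claw=[85, 85, 85, 85, 85])

```text
t: 1.6
eef_pos: [0.4455, -0.0208, 0.4018]
tool_rot: [-0.0, 0.981, -0.195, 0.001]
contact_force: [0.6, 0.6, -0.5]
gripper_width: 0.993
```

```bash
python3 - <<'E'
from plan import *
st();plan([b[0],b[1],.23],-22.5)
E
```

```text
t 1.6 p [ 0.4455 -0.0208  0.4018] q [ 0.27 -0.02 -0.35  1.8  -0.01  1.36 -2.04] F [ 0.61  0.55 -0.51] g 0.993
x [ 0.924 -0.382  0.002] z [ 0.002 -0.    -1.   ]
dp [-1.49, -3.83, 6.87] ang [-0.01, -0.02, 0.0] rows 4.0
```

jog_arm(dp=[[-0.5, -1.3, 1.2], [-1.0, -2.6, 2.6], [-1.4, -3.7, 4.3], [-1.49, -3.83, 6.0], [-1.49, -3.83, 6.87]], angular=[[0, 0, 0], [0, 0, 0], [0, 0, 0], [0, 0, 0], [0, 0, 0]], claw=[70, 70, 60, 60, 60])

```text
t: 2.1
eef_pos: [0.4451, 0.0807, 0.2259]
tool_rot: [0.001, 0.981, -0.193, -0.002]
contact_force: [0.1, -0.7, 0.7]
gripper_width: 0.704
```

```bash
python3 - <<'E'
from plan import *
st();plan([b[0],b[1],.138],-22.5)
snap('top','t1');snap('scene','s1');crop('s1',160,110,290,250,5,'c7')
E
```

```text
t 2.1 p [0.4451 0.0807 0.2259] q [ 0.12  0.15 -0.48  2.04  0.08  0.97 -2.36] F [ 0.13 -0.67  0.7 ] g 0.704
x [ 0.926 -0.378 -0.004] z [-0.005 -0.001 -1.   ]
dp [0.11, -0.1, 3.51] ang [0.03, 0.05, 0.06] rows 1.8
```

View pics/c7.png

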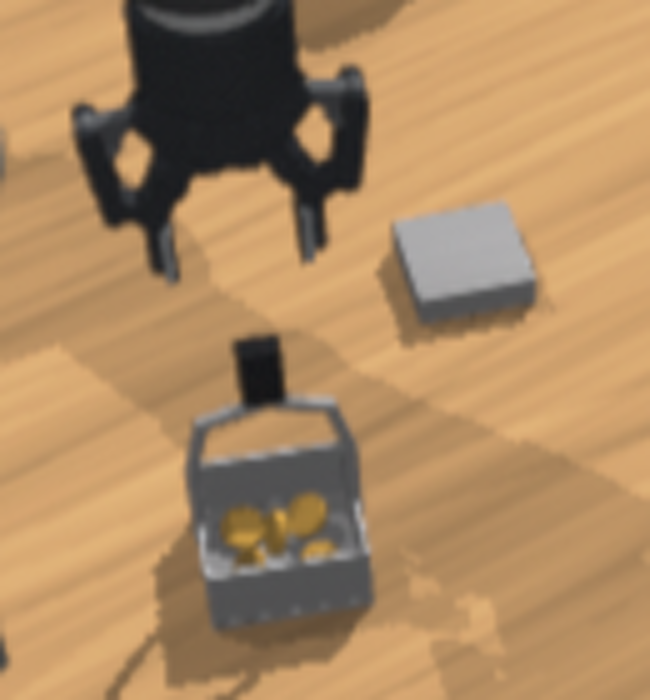

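jog_arm(dp=[[0.11, -0.1, 1.2], [0.11, -0.1, 2.4], [0.11, -0.1, 3.51], [0.11, -0.1, 3.51], [0.11, -0.1, 3.51]], angular=[[0, 0, 0], [0, 0, 0], [0, 0, 0], [0, 0, 0], [0, 0, 0]], claw=[60, 60, 60, 15, 10], grip_force=50)

```text
t: 2.7
eef_pos: [0.452, 0.081, 0.143]
tool_rot: [-0.0, 0.981, -0.194, 0.0]
contact_force: [1.2, 0.7, 0.3]
gripper_width: 0.37
```

jog_arm(dp=[[0, 0, 0], [0, 0, 0], [0, 0, 0], [0, 0, 0], [0, 0, -0.2]], angular=[[0, 0, 0], [0, 0, 0], [0, 0, 0], [0, 0, 0], [0, 0, 0]], claw=[10, 10, 10, 10, 10])

```text
t: 3.2
eef_pos: [0.451, 0.0809, 0.1471]
tool_rot: [0.0, 0.981, -0.194, 0.0]
contact_force: [-0.5, -0.1, -5.0]
gripper_width: 0.273
```

```bash
python3 - <<'E'
from plan import *
st();snap('top','t2');snap('scene','s2');crop('s2',160,110,290,250,5,'c8')
E
```

```text
t 3.2 p [0.451  0.0809 0.1471] q [ 0.09  0.27 -0.46  2.11  0.17  0.79 -2.44] F [-0.45 -0.1  -4.96] g 0.273
x [ 0.924 -0.381  0.   ] z [ 0. -0. -1.]
```

View pics/c8.png

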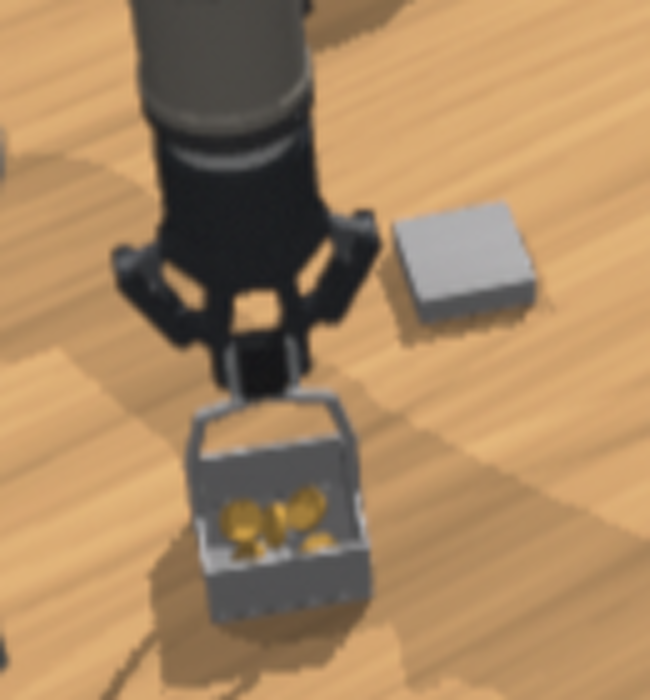

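```bash
python3 - <<'E'
from plan import *
t=load('t0')
for u in [(165,186),(178,229),(235,257),(285,139),(357,139),(375,261)]: print(u,np.round(atz(t,u,.04)[:2],3))
def sc(P):
    cc,s=np.cos(c[2]),np.sin(c[2]); return np.array([c[0]+cc*P[0]-s*P[1],c[1]+s*P[0]+cc*P[1],P[2]])
print(sc([-.069,0,.242]),sc([-.159,0,.3]))
plan([*sc([-.159,0,.3])[:2],.30],np.degrees(c[2]))
E
```

```text
(165, 186) [0.564 0.523]
(178, 229) [0.416 0.479]
(235, 257) [0.319 0.287]
(285, 139) [0.718 0.11 ]
(357, 139) [ 0.713 -0.136]
(375, 261) [ 0.298 -0.182]
[0.5729208  0.30984618 0.242     ] [0.48653155 0.28460934 0.3       ]
dp [-1.79, -8.07, -6.11] ang [-0.0, -0.01, -7.74] rows 5.1
```

jog_arm(dp=[[0, 0, -1.0], [0, 0, -2.4], [0, 0, -3.8], [0, 0, -5.2], [0, 0, -6.1]], angular=[[0, 0, 0], [0, 0, 0], [0, 0, 0], [0, 0, 0], [0, 0, 0]], claw=[10, 10, 10, 10, 10])

```text
t: 3.8
eef_pos: [0.4514, 0.0814, 0.3014]
tool_rot: [-0.0, 0.981, -0.194, 0.001]
contact_force: [0.7, -0.5, -5.6]
gripper_width: 0.269
```

jog_arm(dp=[[-0.2, -1.0, 0], [-0.5, -2.3, 0], [-0.8, -3.7, 0], [-1.1, -5.1, 0], [-1.4, -6.4, 0]], angular=[[0, 0, -0.7], [0, 0, -2.1], [0, 0, -3.5], [0, 0, -4.9], [0, 0, -6.3]], claw=[10, 10, 10, 10, 10])

```text
t: 4.3
eef_pos: [0.4793, 0.2437, 0.2987]
tool_rot: [0.0, 0.997, 0.082, -0.0]
contact_force: [-0.3, -1.2, -4.5]
gripper_width: 0.27
```

```bash
cat >> plan.py <<'E'
def sc(P):
    cc,s=np.cos(c[2]),np.sin(c[2]); return np.array([c[0]+cc*P[0]-s*P[1],c[1]+s*P[0]+cc*P[1],P[2]])
E
python3 - <<'E'
from plan import *
st();plan(sc([-.159,0,.3]),np.degrees(c[2]))
E
```

```text
t 4.3 p [0.4793 0.2437 0.2987] q [-0.05  0.25 -0.64  1.77  0.16  1.18 -2.14] F [-0.29 -1.15 -4.45] g 0.27
x [ 0.987  0.164 -0.001] z [-0.001 -0.    -1.   ]
dp [0.55, -1.57, -0.05] ang [-0.0, 0.01, -1.37] rows 0.8
```

jog_arm(dp=[[0.2, -0.6, 0], [0.5, -1.2, 0], [0.55, -1.57, 0], [0.55, -1.57, 0], [0.55, -1.57, 0]], angular=[[0, 0, -0.5], [0, 0, -1], [0, 0, -1.37], [0, 0, -1.37], [0, 0, -1.37]], claw=[10, 10, 10, 10, 10])

```text
t: 4.8
eef_pos: [0.4871, 0.2821, 0.2989]
tool_rot: [0.001, 0.99, 0.138, -0.0]
contact_force: [-0.1, -0.6, -5.1]
gripper_width: 0.275
```

```bash
python3 - <<'E'
from plan import *
st()
snap('top','t3');snap('scene','s3');crop('s3',255,60,385,200,5,'c9');crop('t3',180,100,280,200,6,'c10')
E
```

```text
t 4.8 p [0.4871 0.2821 0.2989] q [-0.1   0.3  -0.66  1.71  0.2   1.2  -2.11] F [-0.15 -0.57 -5.07] g 0.275
x [ 0.962  0.273 -0.001] z [-0.    -0.001 -1.   ]
```

View pics/c9.png

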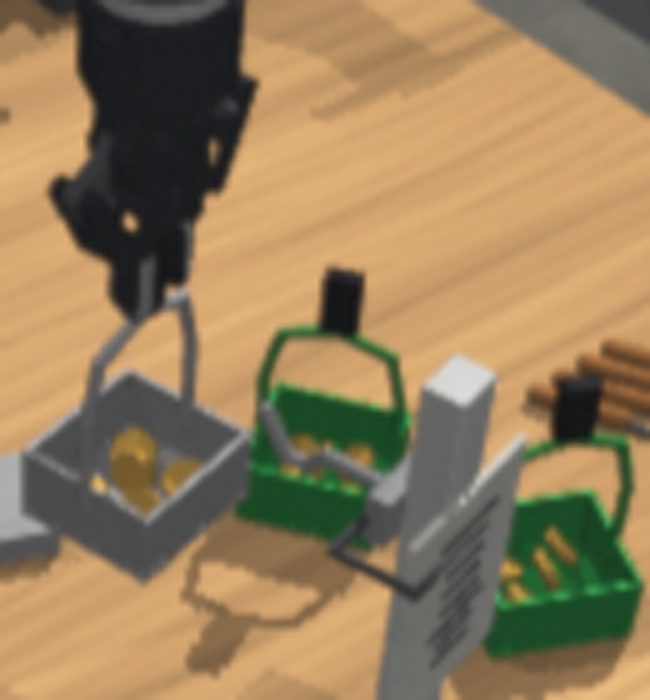

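View pics/c10.png

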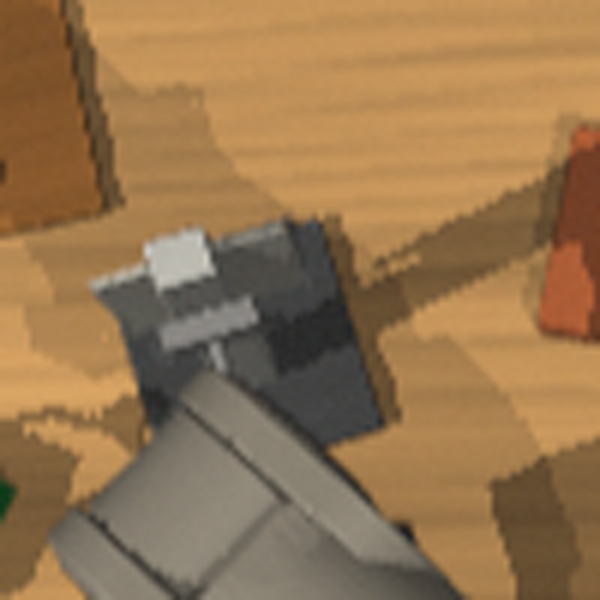

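```bash
cat > fitb.py <<'E'
from plan import *
from fit import T
from scipy.optimize import least_squares
def fitb(d,obs,x0,y0,k,p0):
    L=[o[0] for o in obs];U=np.array([((o[1][0]+.5)/k-.5+x0,(o[1][1]+.5)/k-.5+y0) for o in obs])
    f=lambda p:(proj(d,T(p[:3],L)+[0,0,p[3]])-U).ravel()
    r=least_squares(f,p0,loss='soft_l1');p=r.x
    print('world',np.round(p,4),'yaw-scale deg',np.degrees(p[2]-c[2]).round(1),'res',np.round(r.fun.reshape(-1,2),1).tolist())
    dd=p[:2]-c[:2];cc,s=np.cos(c[2]),np.sin(c[2]);print('in scale',np.round([cc*dd[0]+s*dd[1],-s*dd[0]+cc*dd[1],p[3]],4)); return p
E
python3 - <<'E'
from fitb import *
A,B=.0425,.045
fitb(load('s3'),[((A,B,B),(250,437)),((A,-B,B),(148,522)),((-A,-B,B),(22,457)),((-A,B,B),(130,374)),((A,-B,0),(147,580)),((A,B,0),(247,492)),((-A,-B,0),(28,514))],255,60,5,[.487,.285,c[2],.155])
print('tcp in scale?',np.array(get_obs()['eef_pos'])-sc([-.159,0,.3]))
E
```

```text
world [0.4476 0.3061 0.2667 0.113 ] yaw-scale deg -1.0 res [[-0.1, -0.3], [0.2, 0.2], [1.0, -0.5], [-0.2, -0.4], [-0.1, 0.5], [-0.4, 0.6], [-0.0, -0.0]]
in scale [-0.1904  0.0316  0.113 ]
tcp in scale? [ 0.00079731 -0.00282646 -0.00092405]
```

```bash
python3 - <<'E'
from fitb import *
from scipy.optimize import least_squares
for sz in (1,.95):
    A,B=.0425*sz,.045*sz
    obs=[((A,B,.045),(250,437)),((A,-B,.045),(148,522)),((-A,-B,.045),(22,457)),((-A,B,.045),(130,374)),((A,-B,0),(147,580)),((A,B,0),(247,492)),((-A,-B,0),(28,514))]
    U=np.array([((u+.5)/5-.5+255,(v+.5)/5-.5+60) for _,(u,v) in obs]);L=[o[0] for o in obs];d=load('s3')
    for z in (.155,.158):
        r=least_squares(lambda p:(proj(d,T(p,L)+[0,0,z])-U).ravel(),[.487,.285,c[2]])
        p=r.x;dd=p[:2]-c[:2];cc,s=np.cos(c[2]),np.sin(c[2]);print(sz,z,np.round([cc*dd[0]+s*dd[1],-s*dd[0]+cc*dd[1],np.degrees(p[2]-c[2])],4),r.cost)
dd=np.array(get_obs()['eef_pos'][:2])-c[:2];print('tcp in scale',[cc*dd[0]+s*dd[1],-s*dd[0]+cc*dd[1]])
E
```

```text
1 0.155 [-0.1642 -0.0046 -0.8609] 4.607428390774144
1 0.158 [-0.1623 -0.0072 -0.8525] 5.163258031469417
0.95 0.155 [-0.1637 -0.0052 -0.966 ] 2.0652971150538093
0.95 0.158 [-0.1618 -0.0077 -0.9581] 2.1011971485290557
tcp in scale [np.float64(-0.15902724723822234), np.float64(-0.0029366343359235256)]
```

jog_arm(dp=[[0.6, -0.16, 0], [1.4, -0.16, 0], [2.3, -0.16, 0], [3.2, -0.16, 0], [3.72, -0.16, 0]], angular=[[0, 0, 0], [0, 0, 0], [0, 0, 0], [0, 0, 0], [0, 0, 0]], claw=[10, 10, 10, 10, 10])

```text
t: 5.4
eef_pos: [0.5775, 0.3113, 0.2989]
tool_rot: [0.0, 0.991, 0.137, 0.0]
contact_force: [-0.1, -0.1, -4.8]
gripper_width: 0.275
```

```bash
python3 - <<'E'
from plan import *
st();plan(sc([-.066,.001,.299]),np.degrees(c[2]))
snap('scene','s4');crop('s4',285,70,405,220,5,'c11')
E
```

```text
t 5.4 p [0.5775 0.3113 0.2989] q [-0.16  0.46 -0.62  1.49  0.27  1.28 -2.1 ] F [-0.14 -0.13 -4.8 ] g 0.275
x [0.962 0.272 0.   ] z [ 0.001 -0.001 -1.   ]
dp [-0.07, -0.04, -0.0] ang [0.01, -0.01, -0.1] rows 0.1
```

View pics/c11.png

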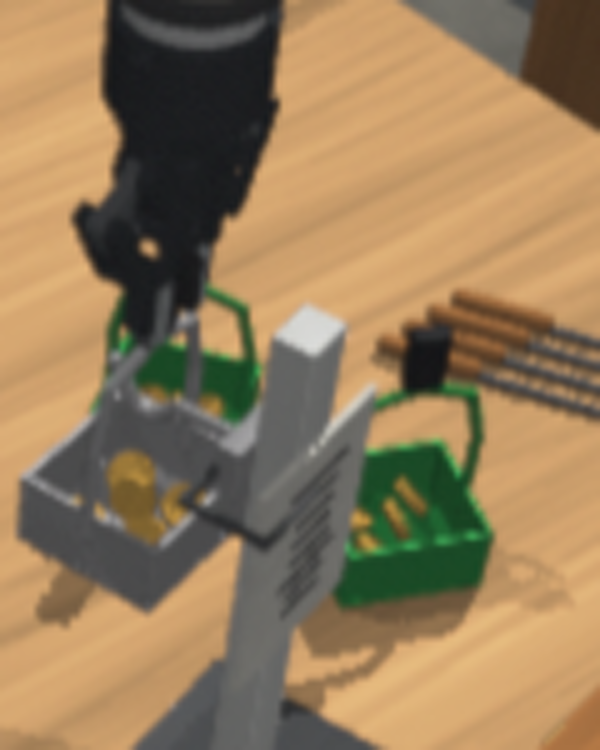

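jog_arm(dp=[[-0.07, 0, 0.3], [-0.07, 0, 0.65], [-0.07, 0, 1.0], [-0.07, 0, 1.25], [-0.07, 0, 1.4]], angular=[[0, 0, 0], [0, 0, 0], [0, 0, 0], [0, 0, 0], [0, 0, 0]], claw=[10, 10, 10, 10, 10])

```text
t: 5.95
eef_pos: [0.5732, 0.3117, 0.2632]
tool_rot: [0.0, 0.99, 0.139, -0.001]
contact_force: [-0.0, -0.2, -4.7]
gripper_width: 0.271
```

jog_arm(dp=[[0, 0, 0.15], [0, 0, 0.35], [0, 0, 0.55], [0, 0, 0.75], [0, 0, 0.9]], angular=[[0, 0, 0], [0, 0, 0], [0, 0, 0], [0, 0, 0], [0, 0, 0]], claw=[10, 10, 10, 10, 10])

```text
t: 6.45
eef_pos: [0.5741, 0.3123, 0.2415]
tool_rot: [-0.0, 0.99, 0.139, 0.0]
contact_force: [0.7, 1.3, -2.7]
gripper_width: 0.273
```

```bash
python3 - <<'E'
from plan import *
st();plan(sc([-.066,.001,.299]),np.degrees(c[2]))
snap('scene','s5');crop('s5',285,70,405,220,5,'c12')
E
```

```text
t 6.45 p [0.5741 0.3123 0.2415] q [-0.17  0.5  -0.61  1.57  0.3   1.17 -2.13] F [ 0.74  1.35 -2.71] g 0.273
x [0.962 0.275 0.001] z [ 0.001  0.001 -1.   ]
dp [0.05, 0.04, -2.3] ang [-0.0, -0.01, -0.07] rows 1.2
```

View pics/c12.png

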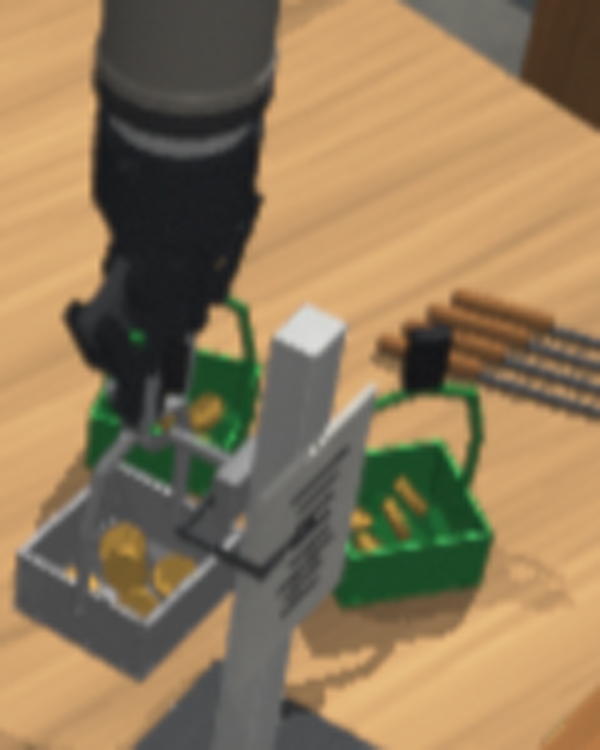

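jog_arm(dp=[[0, 0, 0.15], [0, 0, 0.35], [0, 0, 0.55], [0, 0, 0.75], [0, 0, 0.9]], angular=[[0, 0, 0], [0, 0, 0], [0, 0, 0], [0, 0, 0], [0, 0, 0]], claw=[10, 10, 10, 10, 10])

```text
t: 7.0
eef_pos: [0.5742, 0.3123, 0.219]
tool_rot: [-0.0, 0.99, 0.139, 0.0]
contact_force: [2.8, 1.3, -1.6]
gripper_width: 0.272
```

jog_arm(dp=[[0, 0, 0.15], [0, 0, 0.3], [0, 0, 0.4], [0, 0, 0.4], [0, 0, 0.4]], angular=[[0, 0, 0], [0, 0, 0], [0, 0, 0], [0, 0, 0], [0, 0, 0]], claw=[10, 10, 10, 10, 10])

```text
t: 7.5
eef_pos: [0.5741, 0.3123, 0.2094]
tool_rot: [-0.0, 0.99, 0.139, 0.0]
contact_force: [4.8, 1.2, -1.1]
gripper_width: 0.266
```

```bash
python3 - <<'E'
from plan import *
for i in range(3): st(); snap('scene','s6')
crop('s6',285,70,405,220,5,'c13')
E
```

```text
t 7.5 p [0.5741 0.3123 0.2094] q [-0.17  0.53 -0.6   1.6   0.32  1.11 -2.14] F [ 4.8   1.22 -1.07] g 0.266
x [0.961 0.275 0.001] z [ 0.001  0.    -1.   ]
t 7.55 p [0.5741 0.3123 0.2095] q [-0.17  0.53 -0.6   1.6   0.32  1.11 -2.14] F [ 4.4   1.36 -1.45] g 0.271
x [0.962 0.275 0.001] z [ 0.001  0.    -1.   ]
t 7.6 p [0.574  0.3123 0.2095] q [-0.17  0.53 -0.6   1.6   0.32  1.11 -2.14] F [ 4.1   2.38 -1.12] g 0.271
x [0.962 0.275 0.001] z [ 0.001  0.    -1.   ]
```

View pics/c13.png

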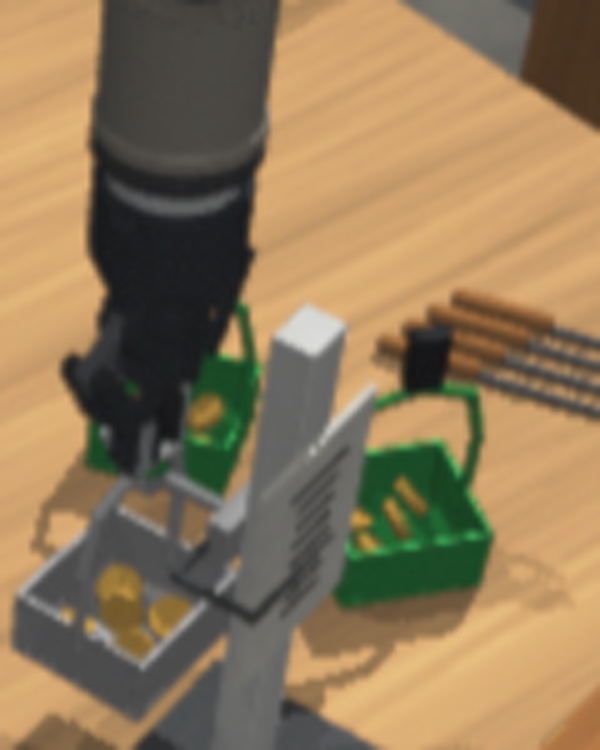

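jog_arm(dp=[[0.05, 0, 0], [0.1, 0, 0], [0.15, 0, 0], [0.15, 0, 0], [0.15, 0, 0]], angular=[[0, 0, 0], [0, 0, 0], [0, 0, 0], [0, 0, 0], [0, 0, 0]], claw=[10, 10, 10, 10, 10])

```text
t: 8.15
eef_pos: [0.5766, 0.3125, 0.2086]
tool_rot: [0.001, 0.99, 0.139, -0.001]
contact_force: [-2.1, -1.7, -1.3]
gripper_width: 0.272
```

```bash
python3 - <<'E'
from plan import *
st()
E
```

```text
t 8.15 p [0.5766 0.3125 0.2086] q [-0.17  0.54 -0.6   1.59  0.33  1.12 -2.14] F [-2.08 -1.74 -1.27] g 0.272
x [ 0.961  0.275 -0.002] z [-0.002 -0.002 -1.   ]
```

jog_arm(dp=[[-0.04, 0, 0.1], [-0.04, 0, 0.2], [-0.04, 0, 0.3], [-0.04, 0, 0.4], [-0.04, 0, 0.4]], angular=[[0, 0, 0], [0, 0, 0], [0, 0, 0], [0, 0, 0], [0, 0, 0]], claw=[10, 10, 10, 10, 10])

```text
t: 8.65
eef_pos: [0.5767, 0.3127, 0.1988]
tool_rot: [0.0, 0.99, 0.139, 0.0]
contact_force: [0.7, -1.8, -0.4]
gripper_width: 0.272
```

```bash
python3 - <<'E'
from plan import *
st();snap('scene','s7');st();crop('s7',285,90,385,220,6,'c14')
E
```

```text
t 8.65 p [0.5767 0.3127 0.1988] q [-0.17  0.54 -0.59  1.6   0.33  1.1  -2.15] F [ 0.67 -1.81 -0.44] g 0.272
x [0.962 0.275 0.   ] z [ 0. -0. -1.]
t 8.7 p [0.5767 0.3126 0.199 ] q [-0.17  0.54 -0.59  1.6   0.33  1.1  -2.15] F [ 0.93 -2.68 -0.96] g 0.274
x [0.962 0.275 0.   ] z [ 0. -0. -1.]
```

View pics/c14.png

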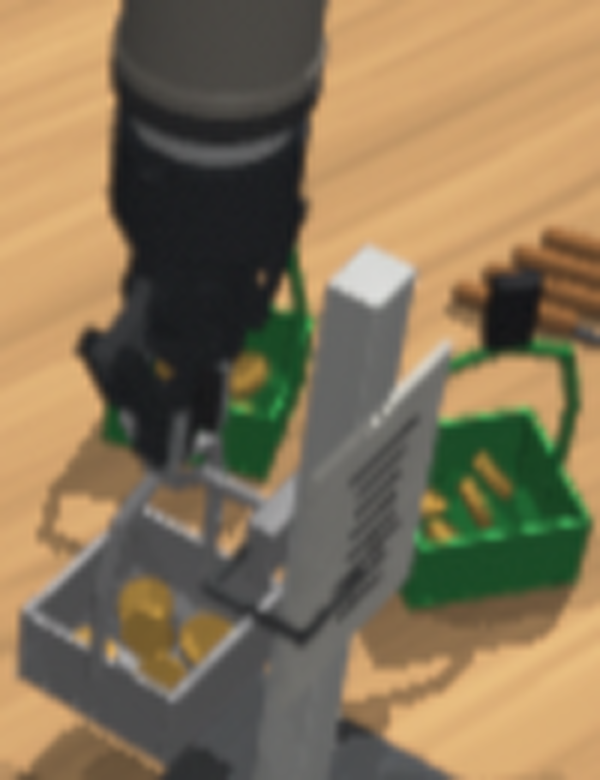

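jog_arm(dp=[[0, 0.04, 0.05], [0, 0.04, 0.1], [0, 0.04, 0.1], [0, 0.04, 0.1], [0, 0.04, 0.1]], angular=[[0, 0, 0], [0, 0, 0], [0, 0, 0], [0, 0, 0], [0, 0, 0]], claw=[10, 10, 10, 10, 10])

```text
t: 9.2
eef_pos: [0.5767, 0.3124, 0.1969]
tool_rot: [-0.0, 0.99, 0.139, 0.0]
contact_force: [1.1, 0.6, -0.2]
gripper_width: 0.272
```

```bash
python3 - <<'E'
from plan import *
F=[]
for i in range(4): F.append(get_obs()['contact_force']); read_camera('top')
print(np.round(F,2));st()
E
```

```text
[[ 1.15  0.57 -0.18]
 [ 0.08 -0.98  0.41]
 [ 0.98  0.27  0.42]
 [ 0.54  1.01  0.52]]
t 9.4 p [0.5767 0.3123 0.1968] q [-0.17  0.55 -0.59  1.61  0.33  1.09 -2.15] F [0.56 0.84 0.28] g 0.273
x [0.961 0.275 0.   ] z [ 0.     0.001 -1.   ]
```

Wrist force is about zero, so the scale carries the basket. I'll release it gradually.

jog_arm(dp=[[0, 0, 0], [0, 0, 0], [0, 0, 0], [0, 0, 0], [0, 0, 0]], angular=[[0, 0, 0], [0, 0, 0], [0, 0, 0], [0, 0, 0], [0, 0, 0]], claw=[25, 27, 32, 40, 50], grip_force=20)

```text
t: 9.9
eef_pos: [0.5767, 0.3119, 0.1966]
tool_rot: [0.0, 0.99, 0.139, -0.0]
contact_force: [1.0, 0.5, 0.1]
gripper_width: 0.582
```

jog_arm(dp=[[0, 0, 0], [0, 0, 0], [0, 0, 0], [0, 0, 0], [0, 0, 0]], angular=[[0, 0, 0], [0, 0, 0], [0, 0, 0], [0, 0, 0], [0, 0, 0]], claw=[60, 60, 60, 60, 60])

```text
t: 10.4
eef_pos: [0.5767, 0.3119, 0.1967]
tool_rot: [-0.0, 0.99, 0.139, 0.0]
contact_force: [0.3, 0.1, -0.5]
gripper_width: 0.703
```

```bash
python3 - <<'E'
from plan import *
st();snap('scene','s8');crop('s8',285,90,385,220,6,'c15')
E
```

```text
t 10.4 p [0.5767 0.3119 0.1967] q [-0.17  0.55 -0.59  1.61  0.33  1.09 -2.15] F [ 0.33  0.09 -0.53] g 0.703
x [0.961 0.275 0.   ] z [ 0.  0. -1.]
```

View pics/c15.png

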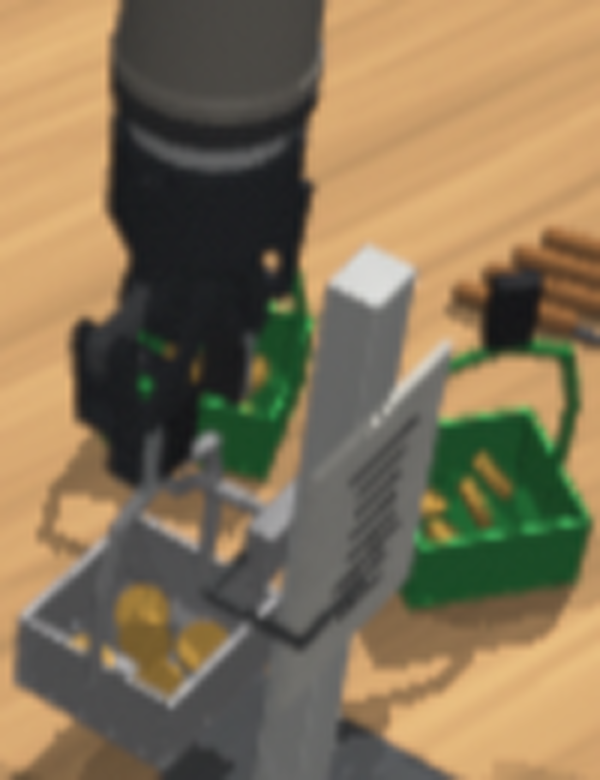

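jog_arm(dp=[[0, 0, -0.6], [0, 0, -1.6], [0, 0, -2.8], [0, 0, -4.2], [0, 0, -5.6]], angular=[[0, 0, 0], [0, 0, 0], [0, 0, 0], [0, 0, 0], [0, 0, 0]], claw=[60, 60, 60, 60, 60])

```text
t: 10.95
eef_pos: [0.5765, 0.312, 0.3393]
tool_rot: [-0.0, 0.99, 0.139, 0.0]
contact_force: [0.1, -0.1, 0.2]
gripper_width: 0.702
```

```bash
python3 - <<'E'
from plan import *
st();plan(tum([-.045,.11,.35]),8)
E
```

```text
t 10.95 p [0.5765 0.312  0.3393] q [-0.16  0.44 -0.62  1.43  0.26  1.35 -2.09] F [ 0.06 -0.14  0.17] g 0.702
x [0.961 0.275 0.001] z [ 0.001  0.001 -1.   ]
dp [-9.62, 11.55, -0.44] ang [-0.0, -0.01, 1.59] rows 7.5
```

jog_arm(dp=[[-1.1, 1.3, 0], [-2.3, 2.7, -0.2], [-3.5, 4.1, -0.3], [-4.7, 5.6, -0.4], [-5.8, 7.0, -0.4]], angular=[[0, 0, 0], [0, 0, 0.4], [0, 0, 0.8], [0, 0, 1.2], [0, 0, 1.59]], claw=[40, 20, 0, 0, 0])

```text
t: 11.45
eef_pos: [0.4845, 0.1024, 0.3483]
tool_rot: [0.0, 0.998, 0.069, 0.001]
contact_force: [0.5, -0.1, 0.7]
gripper_width: -0.002
```

```bash
python3 - <<'E'
from plan import *
st();snap('scene','s9');crop('s9',285,100,385,230,6,'c16');snap('top','t9')
plan(tum([-.045,.11,.30]),np.degrees(w[2]),-30)
E
```

```text
t 11.45 p [0.4845 0.1024 0.3483] q [ 0.2   0.12 -0.58  1.79  0.07  1.25 -1.83] F [ 0.49 -0.08  0.68] g -0.002
x [0.99  0.138 0.002] z [ 0.002 -0.    -1.   ]
dp [-3.04, 4.81, 1.93] ang [-5.95, 0.03, -0.14] rows 3.5
```

View pics/c16.png

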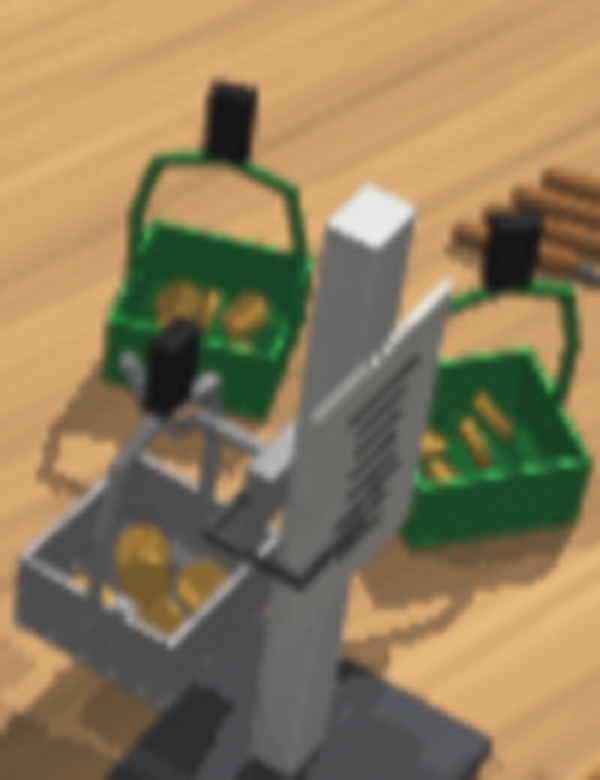

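```bash
python3 - <<'E'
from plan import *
crop('s0',310,140,365,200,12,'c17');crop('s9',310,150,365,210,12,'c18')
s=load('s9')
for P in ([0,-.03,.25],[.03,-.03,.25],[-.02,-.03,.25],[.03,0,.25]):
    a=proj(s,[sc(P),sc([P[0],P[1],P[2]-.05])]); print(P,a.round(1).tolist(),np.linalg.norm(a[0]-a[1])/50)
E
```

```text
[0, -0.03, 0.25] [[331.5, 167.2], [329.5, 181.8]] 0.2948057300273843
[0.03, -0.03, 0.25] [[342.3, 172.8], [339.9, 187.4]] 0.29565415876418166
[-0.02, -0.03, 0.25] [[324.4, 163.5], [322.6, 178.1]] 0.2943149695909362
[0.03, 0, 0.25] [[349.1, 165.8], [346.5, 180.4]] 0.2966419191296587
```

View pics/c17.png

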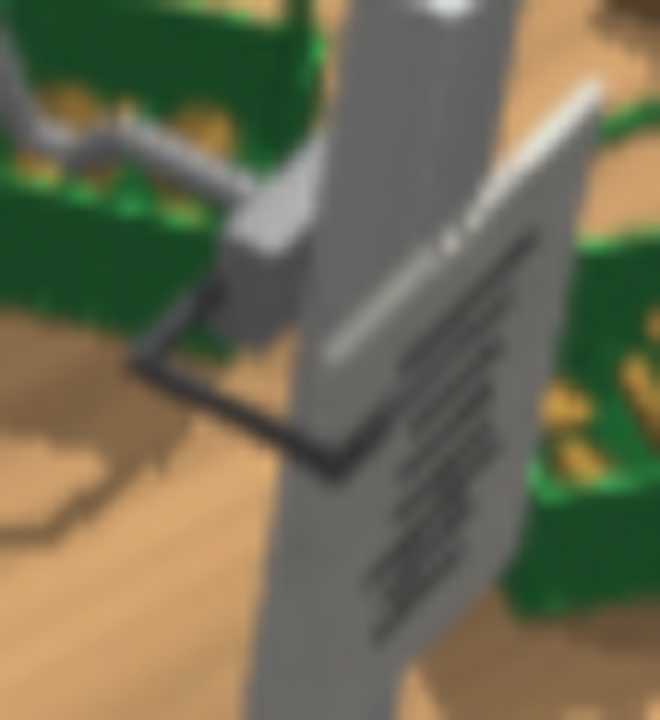

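View pics/c18.png

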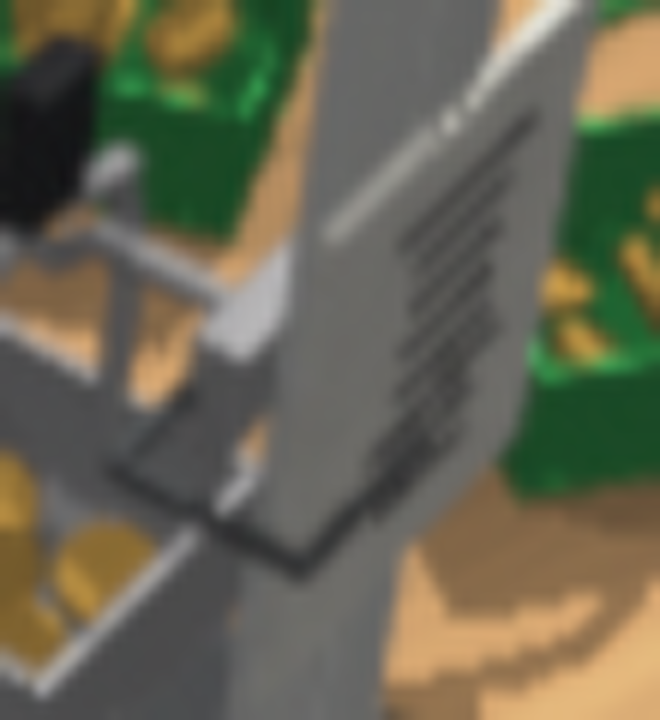

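```bash
python3 - <<'E'
from plan import *
D=np.degrees(w[2])
print(tum([-.045,.047,.15]))
plan(tum([-.045,.12,.26]),D,-40);plan(tum([-.045,.047,.15]),D,-46)
E
```

```text
[ 0.43371693 -0.09399706  0.15      ]
dp [-3.04, 4.41, 3.53] ang [-7.95, 0.04, -0.14] rows 4.6
dp [-3.01, 7.31, 7.94] ang [-9.15, 0.05, -0.14] rows 5.6
```

jog_arm(dp=[[-0.6, 0.9, 0.7], [-1.2, 1.8, 1.4], [-1.8, 2.7, 2.1], [-2.4, 3.6, 2.8], [-3.0, 4.4, 3.5]], angular=[[-1.6, 0, 0], [-3.2, 0, 0], [-4.8, 0, 0], [-6.4, 0, -0.1], [-8.0, 0, -0.14]], claw=[0, 0, 0, 0, 0])

```text
t: 12.05
eef_pos: [0.4272, -0.015, 0.2605]
tool_rot: [0.343, 0.936, 0.071, 0.027]
contact_force: [-0.6, 0.2, -0.3]
gripper_width: -0.001
```

```bash
python3 - <<'E'
from plan import *
D=np.degrees(w[2])
st();plan(tum([-.045,.047,.15]),D,-46)
E
```

```text
t 12.05 p [ 0.4272 -0.015   0.2605] q [-0.05  0.2  -0.61  2.11  0.73  1.35 -2.43] F [-0.63  0.23 -0.29] g -0.001
x [0.988 0.152 0.001] z [ 0.099 -0.639 -0.763]
dp [-0.23, -0.44, 5.42] ang [-1.15, -0.09, 0.07] rows 2.7
```

jog_arm(dp=[[-0.1, -0.1, 1.2], [-0.2, -0.3, 2.6], [-0.23, -0.4, 4.0], [-0.23, -0.44, 5.0], [-0.23, -0.44, 5.42]], angular=[[-0.3, 0, 0], [-0.6, 0, 0], [-0.9, 0, 0], [-1.15, -0.09, 0.07], [-1.15, -0.09, 0.07]], claw=[0, 0, 0, 0, 0])

```text
t: 12.55
eef_pos: [0.4321, -0.0944, 0.1471]
tool_rot: [0.388, 0.919, 0.066, 0.024]
contact_force: [0.3, -0.0, -0.4]
gripper_width: -0.004
```

```bash
python3 - <<'E'
from plan import *
D=np.degrees(w[2])
st();plan(tum([-.045,.004,.108]),D,-46)
snap('scene','s10');snap('top','t10');crop('s10',90,190,210,300,6,'c19');crop('t10',320,160,420,240,7,'c20')
E
```

```text
t 12.55 p [ 0.4321 -0.0944  0.1471] q [-0.04  0.42 -0.51  2.25  1.    1.22 -2.69] F [ 0.3  -0.04 -0.37] g -0.004
x [ 0.99   0.141 -0.008] z [ 0.096 -0.71  -0.698]
dp [0.08, 0.08, 2.32] ang [-0.05, 0.08, 0.05] rows 1.2
```

View pics/c19.png

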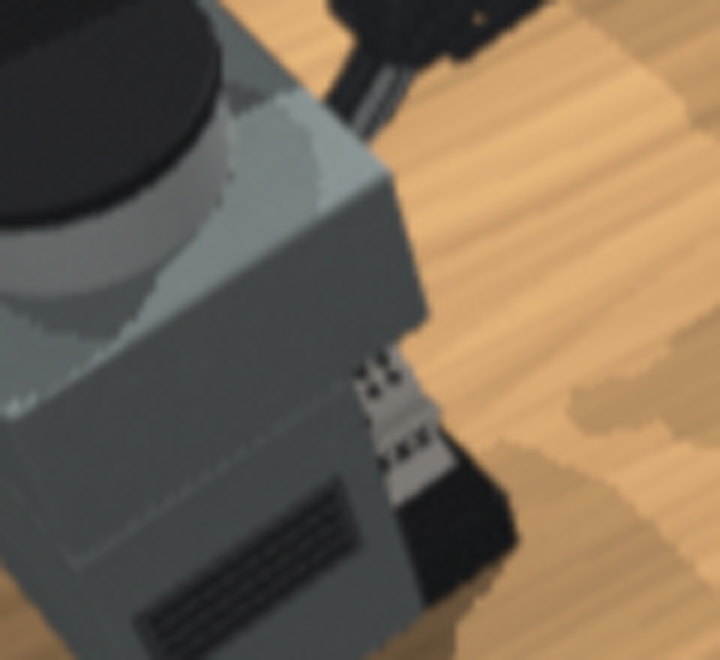

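View pics/c20.png

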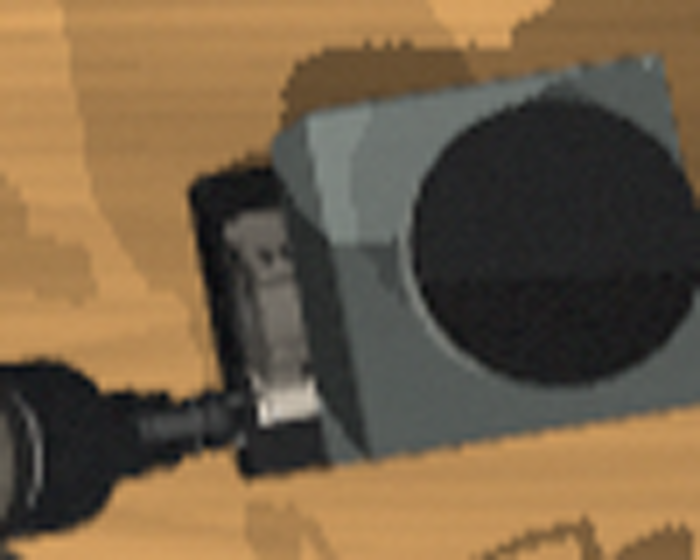

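jog_arm(dp=[[0.08, 0.08, 0.5], [0.08, 0.08, 1.1], [0.08, 0.08, 1.7], [0.08, 0.08, 2.1], [0.08, 0.08, 2.32]], angular=[[0, 0, 0], [0, 0, 0], [0, 0, 0], [0, 0.08, 0.05], [0, 0.08, 0.05]], claw=[0, 0, 0, 0, 0])

```text
t: 13.15
eef_pos: [0.4402, -0.1371, 0.1094]
tool_rot: [0.388, 0.919, 0.065, 0.029]
contact_force: [-0.2, 0.6, -0.3]
gripper_width: -0.001
```

```bash
python3 - <<'E'
from plan import *
D=np.degrees(w[2])
st();plan(tum([-.025,.004,.112]),D,-46);plan(tum([0,.004,.1145]),D,-46)
snap('top','t11');crop('t11',320,160,420,240,7,'c21')
E
```

```text
t 13.15 p [ 0.4402 -0.1371  0.1094] q [ 0.01  0.48 -0.45  2.28  1.13  1.13 -2.76] F [-0.18  0.61 -0.31] g -0.001
x [0.99  0.142 0.004] z [ 0.104 -0.709 -0.698]
dp [0.79, 0.06, -0.09] ang [-0.05, -0.03, -0.03] rows 0.4
dp [1.79, 0.12, -0.15] ang [-0.05, -0.03, -0.03] rows 0.9
```

View pics/c21.png

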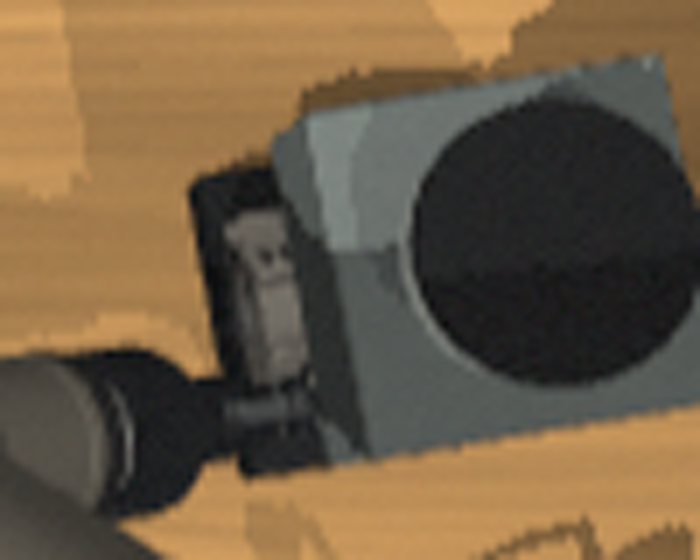

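jog_arm(dp=[[0.3, 0.03, -0.03], [0.7, 0.05, -0.08], [1.1, 0.07, -0.11], [1.5, 0.1, -0.13], [1.8, 0.12, -0.15]], angular=[[0, 0, 0], [0, 0, 0], [0, 0, 0], [0, 0, 0], [0, 0, 0]], claw=[0, 0, 0, 0, 0])

```text
t: 13.7
eef_pos: [0.4784, -0.131, 0.1156]
tool_rot: [0.391, 0.918, 0.064, 0.023]
contact_force: [-23.3, 6.7, 18.4]
gripper_width: 0.006
```

```bash
python3 - <<'E'
from plan import *
D=np.degrees(w[2])
st()
snap('top','t12');snap('scene','s12');crop('t12',340,170,400,240,9,'c22');crop('s12',130,230,190,300,9,'c23')
cv2.imwrite('pics/m12.png',np.hstack([cv2.imread('pics/c22.png')[:540],cv2.imread('pics/c23.png')[:540]])[:,:800])
E
```

```text
t 13.7 p [ 0.4784 -0.131   0.1156] q [ 0.01  0.52 -0.44  2.19  1.11  1.17 -2.68] F [-23.31   6.69  18.42] g 0.006
x [ 0.991  0.135 -0.007] z [ 0.092 -0.715 -0.693]
```

View pics/c22.png

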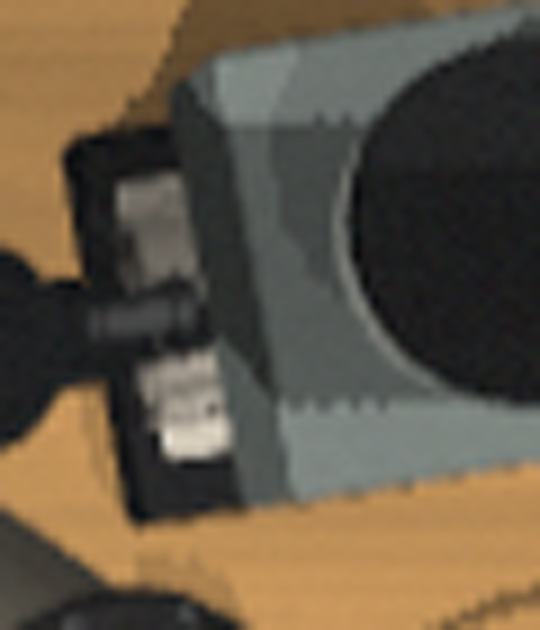

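View pics/c23.png

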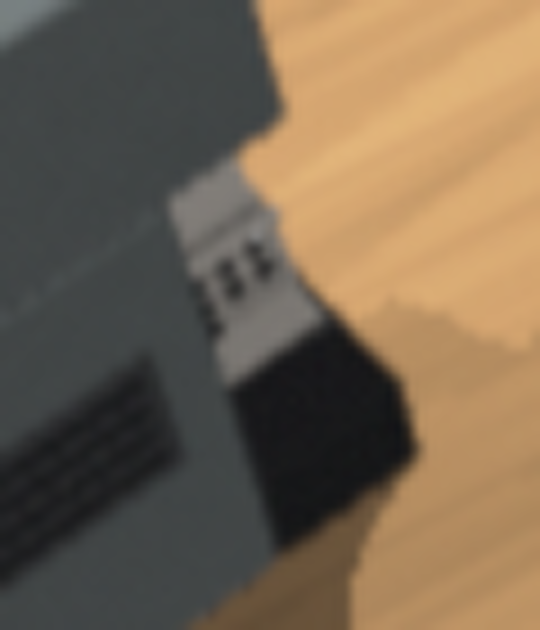

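jog_arm(dp=[[-0.1, 0, -0.3], [-0.1, 0, -0.7], [-0.1, 0, -1.2], [-0.1, 0, -1.6], [-0.1, 0, -1.6]], angular=[[0, 0, 0], [0, 0, 0], [0, 0, 0], [0, 0, 0], [0, 0, 0]], claw=[0, 0, 0, 0, 0])

```text
t: 14.3
eef_pos: [0.4789, -0.0996, 0.1432]
tool_rot: [0.387, 0.919, 0.066, 0.031]
contact_force: [-1.0, -0.4, -0.5]
gripper_width: 0.0
```

```bash
python3 - <<'E'
from plan import *
st()
snap('top','t13');snap('scene','s13');crop('t13',340,170,400,240,9,'c24');crop('s13',130,230,190,300,9,'c25')
E
```

```text
t 14.3 p [ 0.4789 -0.0996  0.1432] q [-0.02  0.47 -0.48  2.17  1.05  1.22 -2.65] F [-1.01 -0.45 -0.5 ] g 0.0
x [0.989 0.145 0.005] z [ 0.107 -0.708 -0.699]
```

View pics/c24.png

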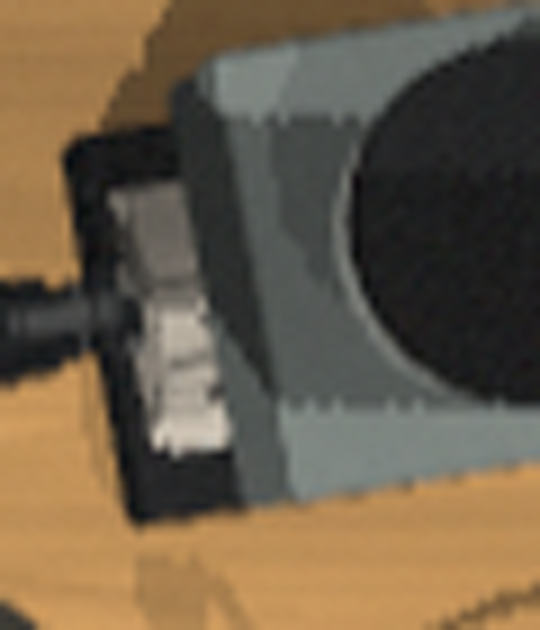

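View pics/c25.png

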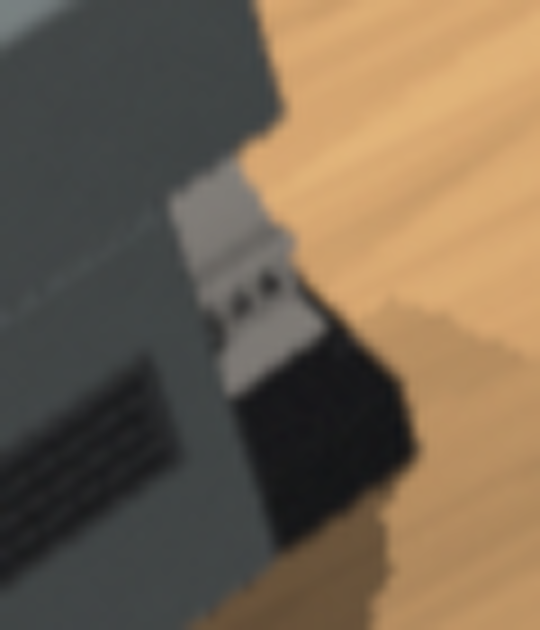

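```bash
python3 - <<'E'
from plan import *
D=np.degrees(w[2])
for P in ([-.047,.034,.14],[-.047,.005,.112],[-.022,.005,.1165],[0.003,.005,.1185]): plan(tum(P),D,-46)
E
```

```text
dp [-1.79, -0.08, 0.05] ang [-0.05, -0.03, -0.02] rows 0.9
dp [-1.8, -0.07, 1.66] ang [-0.05, -0.03, -0.02] rows 1.2
dp [-0.8, 0.06, 1.54] ang [-0.05, -0.03, -0.02] rows 0.9
dp [0.2, 0.11, 1.48] ang [-0.05, -0.03, -0.02] rows 0.8
```

jog_arm(dp=[[-0.9, -0.04, 0], [-1.8, -0.08, 0.05], [-1.8, -0.08, 0.7], [-1.8, -0.08, 1.4], [-1.8, -0.08, 1.66]], angular=[[0, 0, 0], [0, 0, 0], [0, 0, 0], [0, 0, 0], [0, 0, 0]], claw=[0, 0, 0, 0, 0])

```text
t: 14.9
eef_pos: [0.4364, -0.1376, 0.1107]
tool_rot: [0.388, 0.919, 0.065, 0.028]
contact_force: [-0.4, -0.4, 0.6]
gripper_width: -0.002
```

jog_arm(dp=[[0.2, 0.03, -0.02], [0.4, 0.06, -0.05], [0.6, 0.09, -0.08], [0.8, 0.11, -0.1], [1.0, 0.13, -0.12]], angular=[[0, 0, 0], [0, 0, 0], [0, 0, 0], [0, 0, 0], [0, 0, 0]], claw=[0, 0, 0, 0, 0])

```text
t: 15.4
eef_pos: [0.4629, -0.1321, 0.1164]
tool_rot: [0.388, 0.919, 0.065, 0.029]
contact_force: [-0.0, 0.8, 0.5]
gripper_width: -0.004
```

```bash
python3 - <<'E'
from plan import *
D=np.degrees(w[2])
for i in range(2): st(); snap('scene','s14')
crop('s14',130,230,190,300,9,'c26')
snap('top','t14');crop('t14',340,170,400,240,9,'c27')
plan(tum([-.047,.005,.112]),D,-46)
E
```

```text
t 15.4 p [ 0.4629 -0.1321  0.1164] q [ 0.01  0.49 -0.45  2.23  1.12  1.15 -2.71] F [-0.02  0.79  0.51] g -0.004
x [0.99  0.143 0.003] z [ 0.105 -0.709 -0.698]
t 15.45 p [ 0.4637 -0.1319  0.1165] q [ 0.01  0.49 -0.45  2.23  1.12  1.15 -2.71] F [ 0.54 -0.14 -0.67] g -0.001
x [0.99  0.143 0.004] z [ 0.105 -0.708 -0.698]
dp [-1.0, -0.12, 0.11] ang [-0.05, -0.02, -0.02] rows 0.5
```

View pics/c26.png

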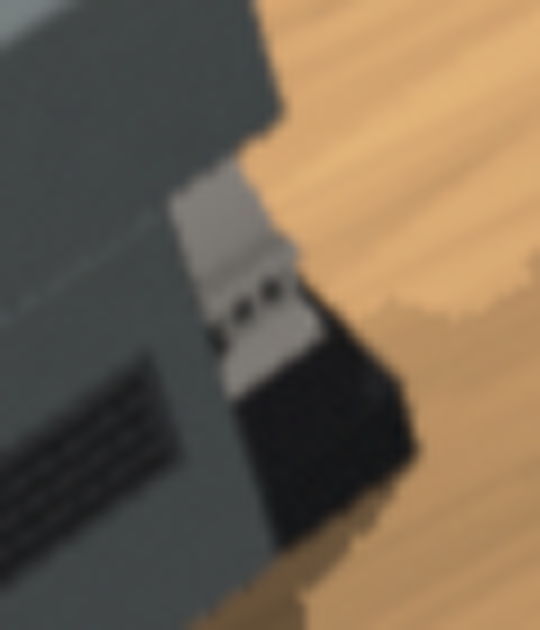

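View pics/c27.png

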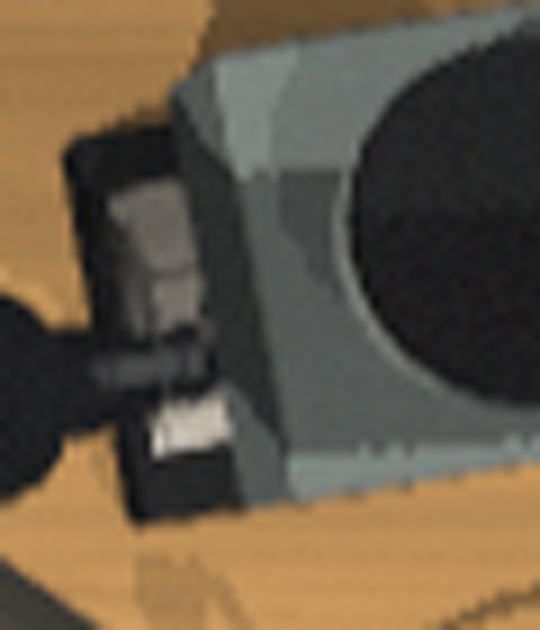

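```bash
cat > ov.py <<'E'
from plan import *
def ov(f,out,x0,y0,x1,y1,k,offs=0):
    d=load(f);im=cv2.resize(d['pixels'][y0:y1,x0:x1],None,fx=k,fy=k,interpolation=cv2.INTER_CUBIC)
    ref=im.copy()
    for i in range(8):
        a=np.radians(22.5+45*i+offs)
        if np.cos(a)<-.3: continue
        P=[tum([r*np.sin(a),y,.062+r*np.cos(a)]) for r,y in ((.052,-.018),(.052,.018),(.040,.018))]
        q=((proj(d,P)-[x0,y0]+.5)*k).astype(int)
        cv2.polylines(im,[q.reshape(-1,1,2)],False,(0,0,255) if i not in(0,7) else (0,255,0),1)
    cv2.imwrite('pics/'+out+'.png',np.hstack([ref,im]))
if __name__=='__main__':
    ov('t0','o0',340,180,390,235,8);ov('t13','o13',340,180,390,235,8)
E
python3 ov.py
```

```text
(no output)
```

View pics/o0.png

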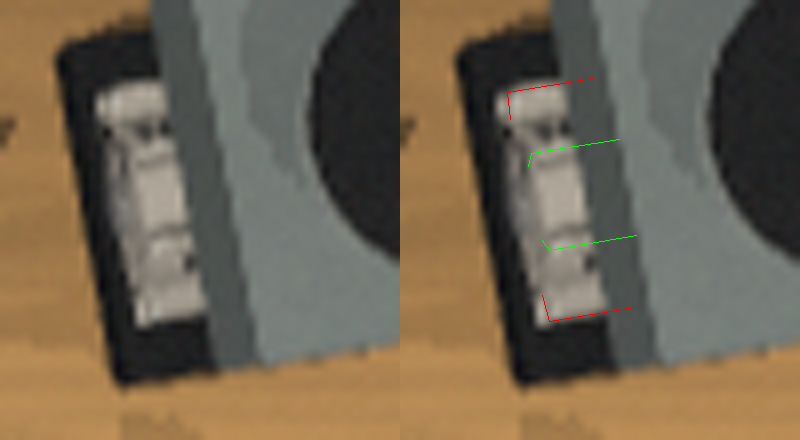

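View pics/o13.png

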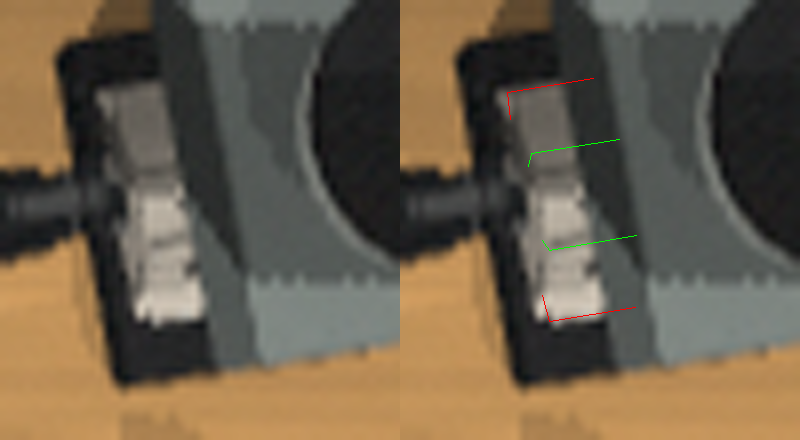

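jog_arm(dp=[[0, -0.1, -0.5], [-0.5, -0.1, -0.6], [-1.0, -0.1, -0.6], [-1.0, -0.1, -0.2], [-1.0, -0.1, 0.11]], angular=[[0, 0, 0], [0, 0, 0], [0, 0, 0], [0, 0, 0], [0, 0, 0]], claw=[0, 0, 0, 0, 0])

```text
t: 16.05
eef_pos: [0.4368, -0.1373, 0.112]
tool_rot: [0.388, 0.919, 0.066, 0.029]
contact_force: [0.2, -0.8, -0.2]
gripper_width: -0.001
```

```bash
python3 - <<'E'
from plan import *
D=np.degrees(w[2])
st()
for P in ([-.047,.006,.105],[-.032,.006,.107],[-.02,.006,.1095],[-.01,.006,.111],[0.002,.006,.1115]): plan(tum(P),D,-46)
E
```

```text
t 16.05 p [ 0.4368 -0.1373  0.112 ] q [ 0.01  0.47 -0.45  2.29  1.13  1.13 -2.75] F [ 0.21 -0.82 -0.21] g -0.001
x [0.99  0.143 0.002] z [ 0.104 -0.709 -0.697]
dp [0.04, -0.26, 0.13] ang [-0.04, -0.02, -0.01] rows 0.1
dp [0.64, -0.21, 0.07] ang [-0.04, -0.02, -0.01] rows 0.3
dp [1.12, -0.14, 0.0] ang [-0.04, -0.02, -0.01] rows 0.6
dp [1.52, -0.09, -0.04] ang [-0.04, -0.02, -0.01] rows 0.8
dp [2.0, -0.08, -0.05] ang [-0.04, -0.02, -0.01] rows 1.0
```

jog_arm(dp=[[0.04, -0.26, 0.13], [0.34, -0.24, 0.1], [0.64, -0.21, 0.07], [0.9, -0.18, 0.04], [1.12, -0.14, 0.0]], angular=[[0, 0, 0], [0, 0, 0], [0, 0, 0], [0, 0, 0], [0, 0, 0]], claw=[0, 0, 0, 0, 0])

```text
t: 16.55
eef_pos: [0.4603, -0.1309, 0.1092]
tool_rot: [0.389, 0.919, 0.064, 0.024]
contact_force: [-19.9, 4.4, 6.4]
gripper_width: -0.003
```

```bash
python3 - <<'E'
from plan import *
D=np.degrees(w[2])
st()
for P in ([-.01,.006,.111],[0.002,.006,.1115]): plan(tum(P),D,-46)
E
```

```text
t 16.55 p [ 0.4603 -0.1309  0.1092] q [ 0.    0.51 -0.45  2.23  1.12  1.16 -2.72] F [-19.95   4.43   6.42] g -0.003
x [ 0.991  0.137 -0.006] z [ 0.094 -0.711 -0.697]
dp [0.56, 0.07, -0.04] ang [-0.04, 0.09, 0.0] rows 0.3
dp [1.04, 0.09, -0.05] ang [-0.04, 0.09, 0.0] rows 0.5
```

jog_arm(dp=[[0, 0, 0], [0.1, 0, 0], [0.2, 0, -0.03], [0.3, 0.02, -0.04], [0.4, 0.04, -0.04]], angular=[[0, 0, 0], [0, 0, 0], [0, 0, 0], [0, 0, 0], [0, 0, 0]], claw=[0, 0, 0, 0, 0])

```text
t: 17.05
eef_pos: [0.4723, -0.1291, 0.1108]
tool_rot: [0.388, 0.919, 0.065, 0.026]
contact_force: [-8.4, 2.5, 1.1]
gripper_width: -0.0
```

```bash
python3 - <<'E'
from plan import *
D=np.degrees(w[2])
st();snap('scene','s15');snap('top','t15')
crop('s15',130,230,190,300,9,'c28')
import ov; ov.ov('t15','o15',340,180,390,235,8)
for P in ([-.01,.006,.111],[0.002,.006,.1115]): plan(tum(P),D,-46)
E
```

```text
t 17.05 p [ 0.4723 -0.1291  0.1108] q [ 0.    0.52 -0.44  2.21  1.12  1.16 -2.7 ] F [-8.36  2.52  1.07] g -0.0
x [ 0.99   0.139 -0.002] z [ 0.098 -0.71  -0.697]
dp [0.01, 0.03, 0.02] ang [-0.05, 0.01, -0.01] rows 0.0
dp [0.49, 0.04, 0.01] ang [-0.05, 0.01, -0.01] rows 0.2
```

View pics/c28.png

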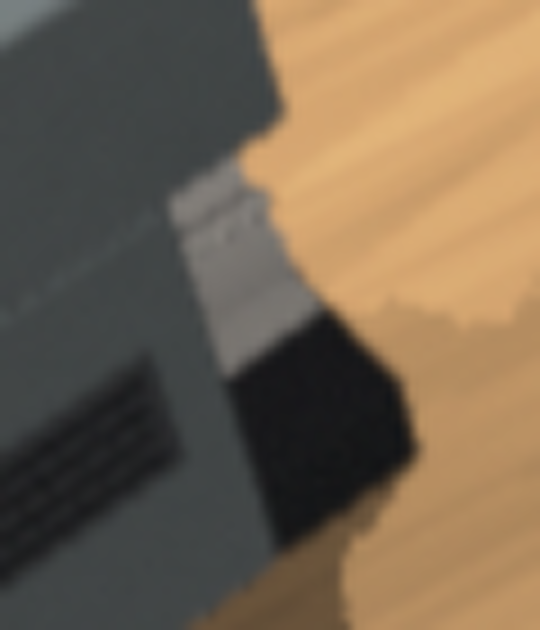

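View pics/o15.png

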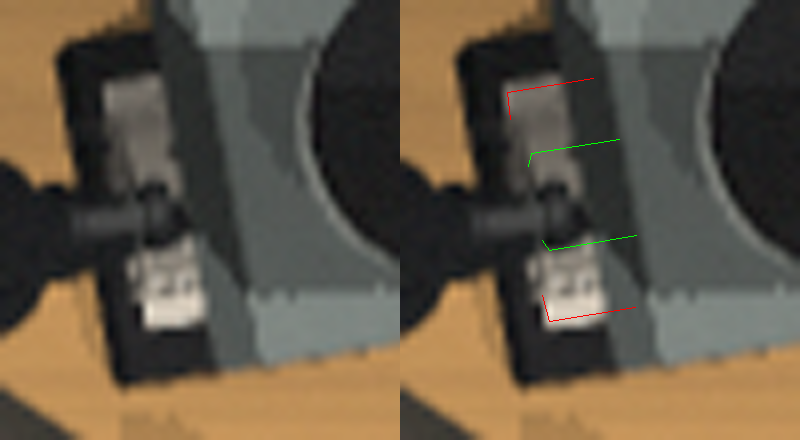

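jog_arm(dp=[[0.15, 0, 0], [0.3, 0.02, 0], [0.45, 0.04, 0], [0.6, 0.05, 0], [0.6, 0.05, 0]], angular=[[0, 0, 0], [0, 0, 0], [0, 0, 0], [0, 0, 0], [0, 0, 0]], claw=[0, 0, 0, 0, 0])

```text
t: 17.65
eef_pos: [0.4893, -0.1274, 0.1119]
tool_rot: [0.388, 0.919, 0.065, 0.028]
contact_force: [-2.0, 0.0, -0.5]
gripper_width: 0.001
```

```bash
python3 - <<'E'
from plan import *
st();snap('scene','s16');snap('top','t16')
crop('s16',130,230,190,300,9,'c29')
import ov; ov.ov('t16','o16',340,180,390,235,8)
E
```

```text
t 17.65 p [ 0.4893 -0.1274  0.1119] q [ 0.    0.53 -0.44  2.17  1.12  1.17 -2.68] F [-1.98  0.05 -0.5 ] g 0.001
x [0.99  0.141 0.001] z [ 0.102 -0.709 -0.698]
```

View pics/c29.png

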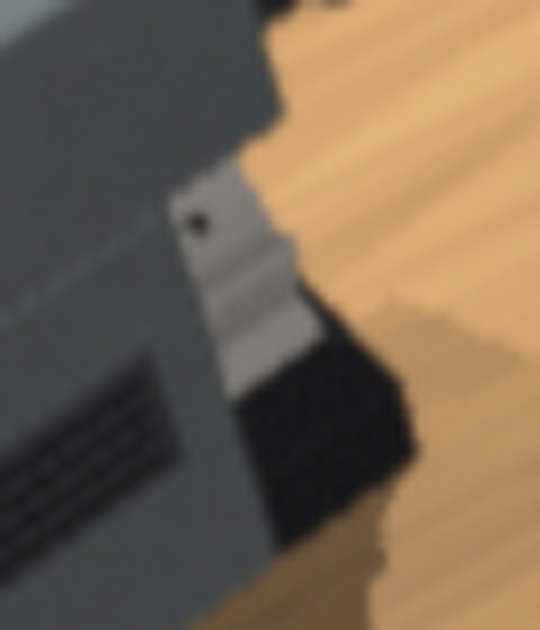

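View pics/o16.png

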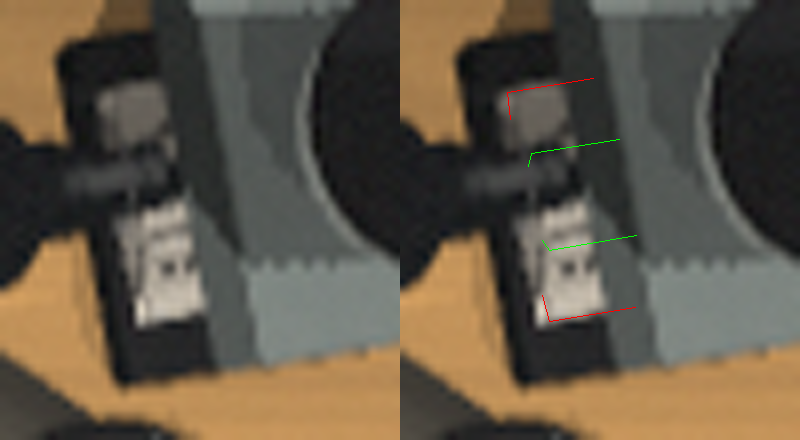

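```bash
cat > cyc.py <<'E'
from plan import *
D=np.degrees(w[2]); st()
for P in ([-.047,.034,.135],[-.047,.006,.105],[-.032,.006,.107],[-.02,.006,.1095],[-.01,.006,.111],[0.005,.006,.1115]): print(P,end=' '); plan(tum(P),D,-46)
E
python3 cyc.py
```

```text
t 17.75 p [ 0.4901 -0.1272  0.1123] q [ 0.    0.53 -0.44  2.17  1.13  1.17 -2.68] F [-0.22  0.73 -0.55] g -0.005
x [0.99  0.142 0.003] z [ 0.104 -0.709 -0.698]
[-0.047, 0.034, 0.135] dp [-2.12, -0.12, -1.44] ang [-0.05, -0.02, -0.02] rows 1.3
[-0.047, 0.006, 0.105] dp [-2.12, -0.2, 0.2] ang [-0.05, -0.02, -0.02] rows 1.1
[-0.032, 0.006, 0.107] dp [-1.52, -0.15, 0.15] ang [-0.05, -0.02, -0.02] rows 0.8
[-0.02, 0.006, 0.1095] dp [-1.04, -0.07, 0.08] ang [-0.05, -0.02, -0.02] rows 0.5
[-0.01, 0.006, 0.111] dp [-0.64, -0.03, 0.04] ang [-0.05, -0.02, -0.02] rows 0.3
[0.005, 0.006, 0.1115] dp [-0.04, -0.02, 0.02] ang [-0.05, -0.02, -0.02] rows 0.0
```

jog_arm(dp=[[0, 0, -0.7], [-0.2, 0, -1.4], [-1.2, -0.06, -1.6], [-2.12, -0.12, -1.5], [-2.12, -0.12, -0.8]], angular=[[0, 0, 0], [0, 0, 0], [0, 0, 0], [0, 0, 0], [0, 0, 0]], claw=[0, 0, 0, 0, 0])

```text
t: 18.25
eef_pos: [0.4347, -0.1171, 0.1249]
tool_rot: [0.387, 0.919, 0.067, 0.031]
contact_force: [1.5, -0.6, 0.6]
gripper_width: -0.001
```

jog_arm(dp=[[0, -0.06, 0.6], [0, -0.08, 1.0], [0.25, -0.06, 0.98], [0.6, -0.03, 0.95], [0.8, 0.01, 0.92]], angular=[[0, 0, 0], [0, 0, 0], [0, 0, 0], [0, 0, 0], [0, 0, 0]], claw=[0, 0, 0, 0, 0])

```text
t: 18.75
eef_pos: [0.4554, -0.1322, 0.1082]
tool_rot: [0.388, 0.919, 0.064, 0.027]
contact_force: [-12.9, 2.9, 3.7]
gripper_width: -0.0
```

jog_arm(dp=[[0.14, 0.02, -0.02], [0.28, 0.04, -0.04], [0.42, 0.06, -0.06], [0.55, 0.08, -0.07], [0.68, 0.1, -0.08]], angular=[[0, 0, 0], [0, 0, 0], [0, 0, 0], [0, 0, 0], [0, 0, 0]], claw=[0, 0, 0, 0, 0])

```text
t: 19.25
eef_pos: [0.4711, -0.13, 0.1115]
tool_rot: [0.388, 0.919, 0.065, 0.026]
contact_force: [-12.1, 2.7, 4.8]
gripper_width: 0.003
```

jog_arm(dp=[[0.15, 0, -0.01], [0.3, 0.01, -0.02], [0.45, 0.02, -0.02], [0.6, 0.02, -0.02], [0.62, 0.02, -0.02]], angular=[[0, 0, 0], [0, 0, 0], [0, 0, 0], [0, 0, 0], [0, 0, 0]], claw=[0, 0, 0, 0, 0])

```text
t: 19.75
eef_pos: [0.4888, -0.1276, 0.112]
tool_rot: [0.388, 0.919, 0.065, 0.028]
contact_force: [-2.8, -1.7, -0.2]
gripper_width: -0.002
```

```bash
python3 cyc.py; python3 - <<'E'
from plan import *
snap('scene','s17');crop('s17',130,230,190,300,9,'c30')
E
```

```text
t 19.75 p [ 0.4888 -0.1276  0.112 ] q [ 0.    0.53 -0.44  2.17  1.12  1.17 -2.68] F [-2.79 -1.67 -0.22] g -0.002
x [0.99  0.141 0.001] z [ 0.102 -0.709 -0.698]
[-0.047, 0.034, 0.135] dp [-2.07, -0.12, -1.45] ang [-0.05, 0.0, -0.01] rows 1.3
[-0.047, 0.006, 0.105] dp [-2.07, -0.2, 0.19] ang [-0.05, 0.0, -0.01] rows 1.0
[-0.032, 0.006, 0.107] dp [-1.47, -0.14, 0.14] ang [-0.05, 0.0, -0.01] rows 0.7
[-0.02, 0.006, 0.1095] dp [-0.99, -0.07, 0.07] ang [-0.05, 0.0, -0.01] rows 0.5
[-0.01, 0.006, 0.111] dp [-0.59, -0.03, 0.02] ang [-0.05, 0.0, -0.01] rows 0.3
[0.005, 0.006, 0.1115] dp [0.01, -0.02, 0.01] ang [-0.05, 0.0, -0.01] rows 0.0
```

View pics/c30.png

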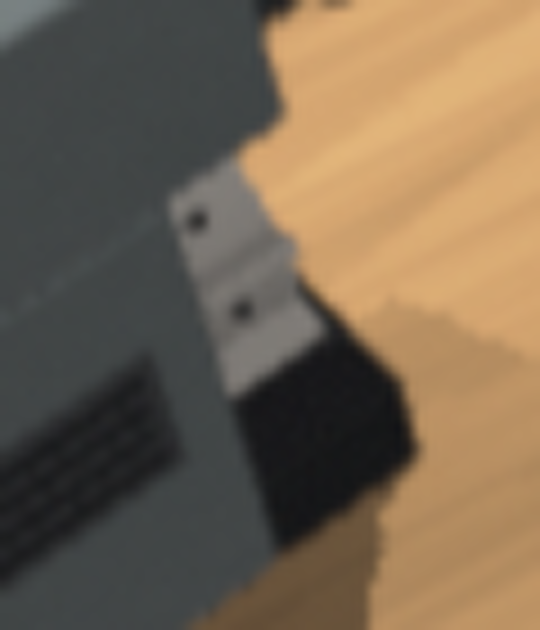

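The lower field on the +x side shows 1, so the wheel is at 3. Same cycle again.

jog_arm(dp=[[0, 0, -0.7], [-0.2, 0, -1.4], [-1.2, -0.06, -1.6], [-2.08, -0.12, -1.5], [-2.08, -0.12, -0.8]], angular=[[0, 0, 0], [0, 0, 0], [0, 0, 0], [0, 0, 0], [0, 0, 0]], claw=[0, 0, 0, 0, 0])

```text
t: 20.3
eef_pos: [0.4356, -0.1171, 0.125]
tool_rot: [0.387, 0.919, 0.067, 0.031]
contact_force: [0.6, -1.0, -0.1]
gripper_width: 0.003
```

jog_arm(dp=[[0, -0.06, 0.6], [0, -0.08, 1.0], [0.25, -0.06, 0.98], [0.6, -0.03, 0.95], [0.8, 0.01, 0.92]], angular=[[0, 0, 0], [0, 0, 0], [0, 0, 0], [0, 0, 0], [0, 0, 0]], claw=[0, 0, 0, 0, 0])

```text
t: 20.8
eef_pos: [0.4558, -0.1327, 0.1081]
tool_rot: [0.388, 0.919, 0.064, 0.026]
contact_force: [-14.2, 3.5, 6.0]
gripper_width: -0.001
```

jog_arm(dp=[[0.14, 0.02, -0.02], [0.28, 0.04, -0.04], [0.42, 0.06, -0.06], [0.55, 0.08, -0.07], [0.68, 0.1, -0.08]], angular=[[0, 0, 0], [0, 0, 0], [0, 0, 0], [0, 0, 0], [0, 0, 0]], claw=[0, 0, 0, 0, 0])

```text
t: 21.3
eef_pos: [0.4718, -0.1304, 0.1112]
tool_rot: [0.388, 0.919, 0.065, 0.026]
contact_force: [-11.4, 3.1, 3.1]
gripper_width: 0.006
```

jog_arm(dp=[[0.15, 0, -0.01], [0.3, 0.01, -0.02], [0.45, 0.02, -0.02], [0.6, 0.02, -0.02], [0.62, 0.02, -0.02]], angular=[[0, 0, 0], [0, 0, 0], [0, 0, 0], [0, 0, 0], [0, 0, 0]], claw=[0, 0, 0, 0, 0])

```text
t: 21.8
eef_pos: [0.4893, -0.1282, 0.1119]
tool_rot: [0.388, 0.919, 0.065, 0.028]
contact_force: [-2.8, -0.6, -1.0]
gripper_width: 0.002
```

```bash
python3 cyc.py; python3 - <<'E'
from plan import *
snap('scene','s18');crop('s18',130,230,190,300,9,'c31')
E
```

```text
t 21.8 p [ 0.4893 -0.1282  0.1119] q [ 0.    0.53 -0.44  2.17  1.12  1.17 -2.68] F [-2.84 -0.59 -1.04] g 0.002
x [0.99  0.141 0.001] z [ 0.101 -0.709 -0.698]
[-0.047, 0.034, 0.135] dp [-2.09, -0.14, -1.47] ang [-0.05, 0.01, -0.01] rows 1.3
[-0.047, 0.006, 0.105] dp [-2.09, -0.21, 0.17] ang [-0.05, 0.01, -0.01] rows 1.1
[-0.032, 0.006, 0.107] dp [-1.49, -0.16, 0.12] ang [-0.05, 0.01, -0.01] rows 0.7
[-0.02, 0.006, 0.1095] dp [-1.0, -0.09, 0.05] ang [-0.05, 0.01, -0.01] rows 0.5
[-0.01, 0.006, 0.111] dp [-0.6, -0.04, 0.0] ang [-0.05, 0.01, -0.01] rows 0.3
[0.005, 0.006, 0.1115] dp [-0.0, -0.03, -0.01] ang [-0.05, 0.01, -0.01] rows 0.0
```

View pics/c31.png

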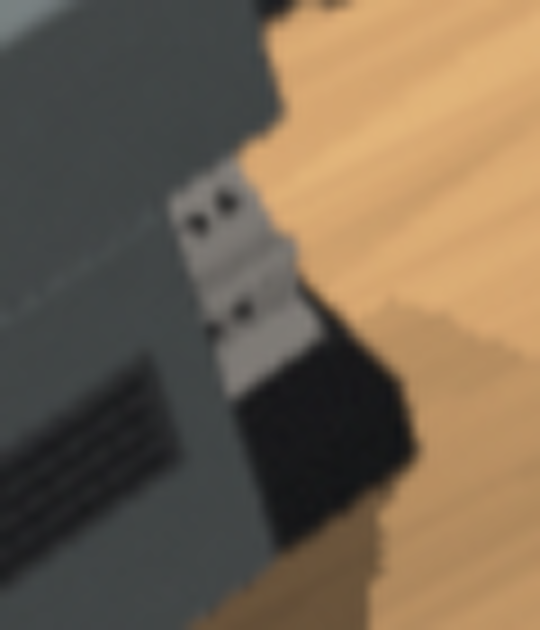

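The lower field shows 2, so the wheel is at 4. One more push.

jog_arm(dp=[[0, 0, -0.7], [-0.2, 0, -1.4], [-1.2, -0.06, -1.6], [-2.08, -0.12, -1.5], [-2.08, -0.12, -0.8]], angular=[[0, 0, 0], [0, 0, 0], [0, 0, 0], [0, 0, 0], [0, 0, 0]], claw=[0, 0, 0, 0, 0])

```text
t: 22.35
eef_pos: [0.4362, -0.1175, 0.1248]
tool_rot: [0.387, 0.919, 0.067, 0.031]
contact_force: [0.5, -0.4, -0.7]
gripper_width: 0.001
```

jog_arm(dp=[[0, -0.06, 0.6], [0, -0.08, 1.0], [0.25, -0.06, 0.98], [0.6, -0.03, 0.95], [0.8, 0.01, 0.92]], angular=[[0, 0, 0], [0, 0, 0], [0, 0, 0], [0, 0, 0], [0, 0, 0]], claw=[0, 0, 0, 0, 0])

```text
t: 22.85
eef_pos: [0.4561, -0.1332, 0.1079]
tool_rot: [0.388, 0.919, 0.064, 0.026]
contact_force: [-15.0, 3.3, 6.4]
gripper_width: -0.003
```

jog_arm(dp=[[0.14, 0.02, -0.02], [0.28, 0.04, -0.04], [0.42, 0.06, -0.06], [0.55, 0.08, -0.07], [0.68, 0.1, -0.08]], angular=[[0, 0, 0], [0, 0, 0], [0, 0, 0], [0, 0, 0], [0, 0, 0]], claw=[0, 0, 0, 0, 0])

```text
t: 23.35
eef_pos: [0.4726, -0.1308, 0.1112]
tool_rot: [0.388, 0.919, 0.065, 0.026]
contact_force: [-11.1, 3.4, 4.2]
gripper_width: 0.0
```

jog_arm(dp=[[0.15, 0, -0.01], [0.3, 0.01, -0.02], [0.45, 0.02, -0.02], [0.6, 0.02, -0.02], [0.62, 0.02, -0.02]], angular=[[0, 0, 0], [0, 0, 0], [0, 0, 0], [0, 0, 0], [0, 0, 0]], claw=[0, 0, 0, 0, 0])

```text
t: 23.85
eef_pos: [0.4898, -0.1286, 0.1117]
tool_rot: [0.388, 0.919, 0.065, 0.028]
contact_force: [-3.8, -0.7, -0.9]
gripper_width: -0.004
```

jog_arm(dp=[[0, 0, -0.7], [0, 0, -1.6], [0, 0, -2.6], [0, 0, -3.6], [0, 0, -4.0]], angular=[[0, 0, 0], [0, 0, 0], [0, 0, 0], [0, 0, 0], [0, 0, 0]], claw=[0, 0, 0, 0, 0])

```text
t: 24.35
eef_pos: [0.4819, -0.0547, 0.1835]
tool_rot: [0.387, 0.919, 0.066, 0.031]
contact_force: [0.0, -0.9, 0.2]
gripper_width: -0.001
```

```bash
python3 - <<'E'
from plan import *
st();snap('scene','s19');crop('s19',130,230,190,300,9,'c32');snap('top','t19')
crop('s19',285,100,385,230,6,'c33');import ov; ov.ov('t19','o19',340,180,390,235,8)
E
```

```text
t 24.35 p [ 0.4819 -0.0547  0.1835] q [-0.07  0.42 -0.52  2.11  0.95  1.3  -2.6 ] F [ 0.03 -0.91  0.17] g -0.001
x [0.989 0.146 0.007] z [ 0.109 -0.707 -0.699]
```

View pics/c32.png

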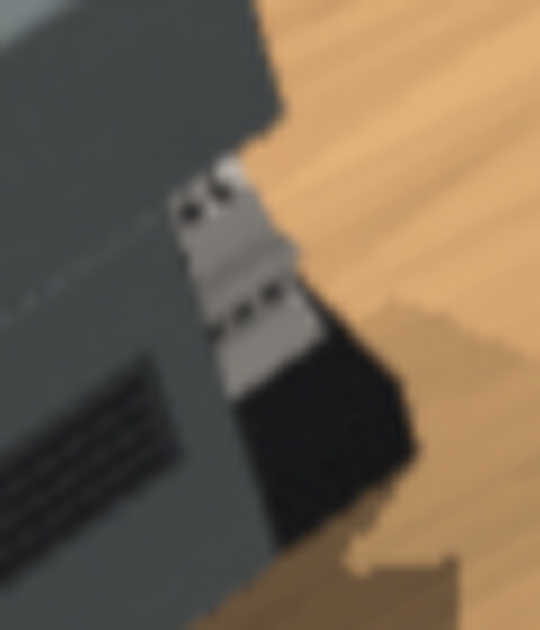

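View pics/c33.png

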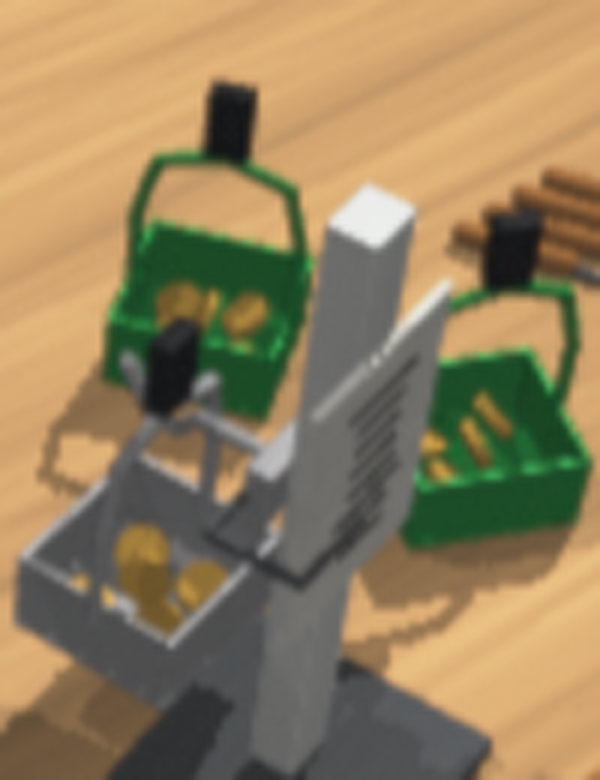

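View pics/o19.png

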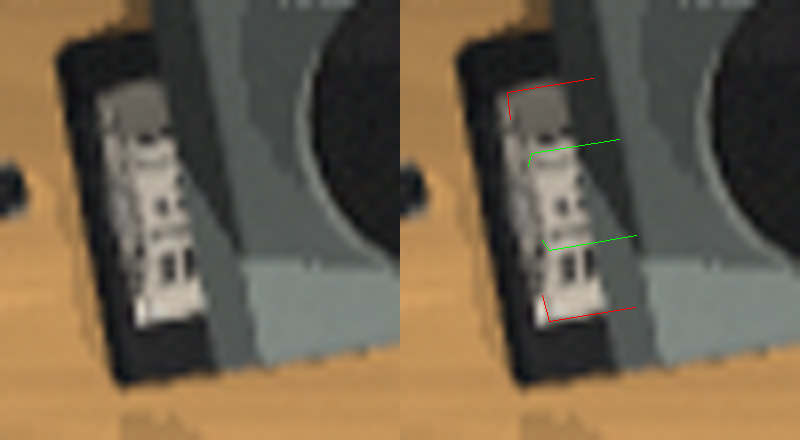

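View pics/s19.png

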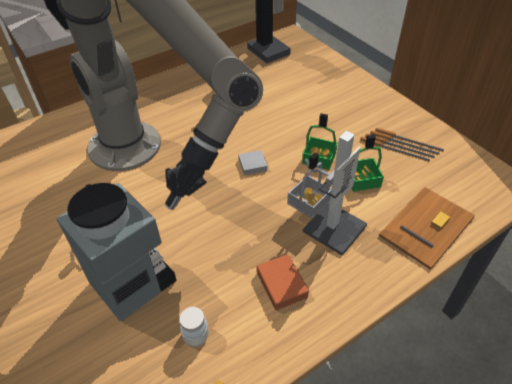

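```bash
python3 - <<'E'
from plan import *
from scipy.optimize import least_squares
d=load('s19')
A,B=.0425*.97,.045*.97
obs=[((-A,-B,.045),(22,560)),((A,-B,.045),(172,645)),((-A,B,.045),(138,458)),((-A,-B,0),(18,625)),((0,0,.174),(175,335)),((0,0,.132),(168,408))]
U=np.array([((u+.5)/6-.5+285,(v+.5)/6-.5+100) for _,(u,v) in obs]);L=np.array([o[0] for o in obs])
def f(p): return (proj(d,Ro.from_euler('zyx',p[:3]).apply(L)+p[3:])-U).ravel()
x0=[c[2],0,0,*sc([-.069,0,.055])]
r=least_squares(lambda p:np.r_[f(p),(p[5]-.053)*100],x0)
print(np.degrees(r.x[:3]).round(1),r.x[3:].round(3),f(r.x).reshape(-1,2).round(1).tolist())
crop('s19',280,140,345,230,9,'c34')
s0,s1=load('s0'),load('s19')
for n,u in (('brick',(283,281)),('jar',(194,326)),('block',(253,163))):
    x,y=u;t=s0['pixels'][y-22:y+22,x-22:x+22];R=cv2.matchTemplate(s1['pixels'][y-34:y+34,x-34:x+34],t,cv2.TM_CCOEFF_NORMED);print(n,cv2.minMaxLoc(R)[1::2],'(12,12)=unmoved')
E
```

```text
[14.9 -1.  -1.1] [0.574 0.308 0.05 ] [[0.0, -0.1], [-0.1, 0.4], [-0.0, -0.4], [0.1, 0.3], [0.1, -0.2], [0.0, -0.1]]
brick (0.8129489421844482, (12, 12)) (12,12)=unmoved
jar (0.8994340896606445, (12, 12)) (12,12)=unmoved
block (0.99929279088974, (12, 12)) (12,12)=unmoved
```

jog_arm(dp=[[0, 0, -0.2], [0, 0, -0.4], [0, 0, -0.4], [0, 0, -0.4], [0, 0, -0.4]], angular=[[0, 0, 0], [0, 0, 0], [0, 0, 0], [0, 0, 0], [0, 0, 0]], claw=[0, 0, 0, 0, 0])

```text
t: 24.95
eef_pos: [0.4787, -0.0511, 0.1882]
tool_rot: [0.388, 0.919, 0.065, 0.028]
contact_force: [-0.5, -0.1, 0.1]
gripper_width: 0.005
```

View pics/c34.png

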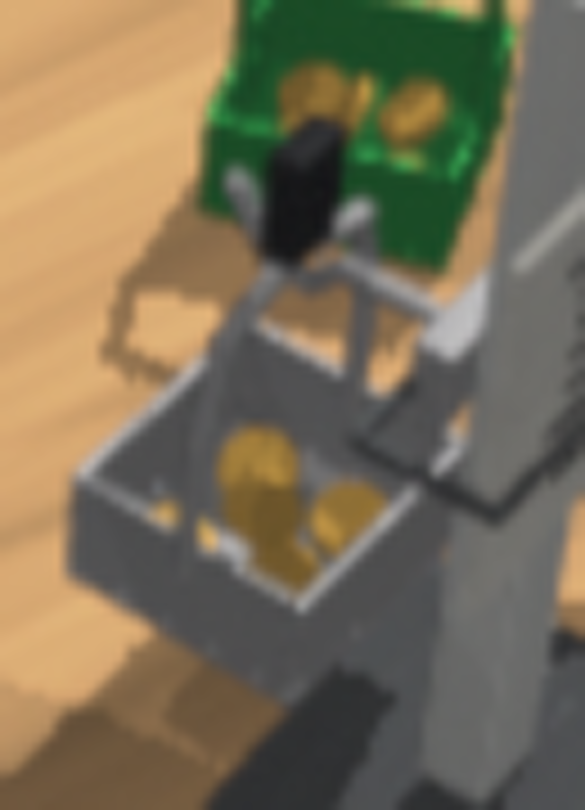

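```bash
python3 -c "
from station import *
print(hand_in(), get_obs()['t'])"
```

```text
the job is handed in; nothing more can be done
the job is handed in; nothing more can be done
```

The steel-grey basket is hanging on the scale hook and the thumbwheel is clicked in at 5. I handed the job in at about 25 s of the 72 s allowed.

- **Hanging:** I lowered the basket until the wrist force was near zero, then opened the fingers slowly. The bail had caught on the tip side of the hook's bend partway down, so I moved it about 3 mm towards the column. My last fit puts the basket about 1.5° off upright and roughly 50 mm above the bench.
- **Scale reading:** two points on the pointer bracket moved down 63 to 65 mm, which is 5.1 to 5.3 divisions. The force while carrying it was about 4.9 N, which would be about 5.0 divisions. Both round to 5.
- **Wheel:** it took five clicks. The first stroke ran slightly too high and met over 20 N, against the 3 to 5 N expected, though the wheel still clicked to 1. The second stroke missed the rib, so I lowered the fingertip and redid it. Pushes then took roughly 8 to 20 N, still above the stated figure. At the end the fields show 3 and 4 on the +x side and ribs at the detent positions, so 5 is on top.
- **Bystanders:** image matching shows the brick, jar and steel block where they started. The brick's match is weaker (0.81), probably because the lighting on it changed, but it shows no shift.

The robot was clear of everything when I handed in.

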